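# Load the desiccator with dried weighing bottles

## Task

Put the dried weighing bottles from the oven tray away in the desiccator: lift its lid off and stand it on the three-post lid rest, then pack every bottle upright onto the perforated plate close together in a hexagonal pattern, one in the middle and the others side by side round it. Then set the lid gently back on, centred and flat on the rim, and last of all turn the red vent tap fully closed. Leave the two reagent bottles and the beaker at the back of the bench where they stand.

Things in the scene. Friction and masses are not known exactly. Their poses are not given: they have to be found in the camera images.
- plate_centre (a point): centre of the top face of the round perforated steel plate inside the white desiccator base (fixed), on which the bottles are to stand, 45 mm above the bench. The round space over it, inner radius 77 mm, just takes seven 48 mm bottles, one in the middle and six round it, about 2 mm apart; its wall rises 45 mm above the plate. x points away from the vent tap, z up
- rim_centre (a point): centre of the desiccator base's flat top flange, 90 mm above the bench, straight above plate_centre: the lid's underside rests here when closed. The flange runs from radius 77 to 96 mm
- lid_knob (a point): centre of the black knob on the clear domed lid (loose, 0.36 kg, starts on the desiccator): its head is an upright cylinder 32 mm across and 26 mm high (13 mm above and below this point) on a 20 mm neck; the dome's crown is 25 mm below this point. z is the lid's axis
- lid_underside (a point): centre of the lid's flat underside, 91 mm below the centre of its knob; the lid's flange has radius 75.5 to 95 mm and a blue edge; the dome is hollow and clears the bottles. Whole lid 104 mm high
- rest_top (a point): centre of the lid rest (fixed), level with the tops of its three posts, 55 mm above the bench. The posts (rubber caps 18 mm across) stand on a circle of radius 85 mm about this point, under the lid's flange when the lid stands on them
- tap_handle (a point): centre of the red bar handle of the vent tap on the desiccator's side port, 128 mm from the desiccator's centre, 102 mm above the bench. The bar is 52 mm long along its x, 12 mm thick along its y, 28 mm high; the grey tap body under it, 25 mm across, ends 23 mm below this point. It turns about the vertical through this point
- vent_tap (a joint): angle of the vent tap, rad: 0 open (bar in line with the side port, pointing at the desiccator's centre), 1.4 fully closed, at its stop (bar nearly across the port). It closes clockwise seen from above, with light friction (0.05 N m), and stays where it is left; starts between 0 and 0.3
- bottle1_mid (a point): a weighing bottle (not in every start): amber glass, 48 mm across, 80 mm high, 90 g; this point is on its axis, 40 mm above its foot; z is the axis. White stopper 46 to 52 mm above the foot, a 15 mm neck, then a white knob 22 mm across from 62 to 80 mm. It starts upright on the aluminium oven tray (fixed; floor 3 mm, lip 16 mm above the bench)
- bottle2_mid (a point): another weighing bottle, the same as bottle1_mid
- bottle3_mid (a point): another weighing bottle, the same as bottle1_mid
- bottle4_mid (a point): another weighing bottle, the same as bottle1_mid
- bottle5_mid (a point): another weighing bottle, the same as bottle1_mid
- bottle6_mid (a point): another weighing bottle, the same as bottle1_mid
- bottle7_mid (a point): another weighing bottle, the same as bottle1_mid
- amber_bottle: a brown screw-cap reagent bottle, 66 mm across and 135 mm high, at the back left (origin under its foot); a bystander, to be left alone
- blue_bottle: a clear reagent bottle with a blue cap, 56 mm across and 105 mm high, at the back left (origin under its foot); a bystander, to be left alone
- beaker: an empty glass beaker, 53 mm across and 68 mm high, at the back right (origin under its foot); a bystander, to be left alone
- desiccator: the white desiccator base, fixed to the bench; origin on the bench at its centre, x pointing away from its vent tap
- lid: the lid as a whole, origin the same as lid_underside
Not all that is in view belongs to the job. Leave any green or yellow look-alike of the part that bears bottle1_mid alone.

How it is judged (in metres and radians):
On the way, in this order (a step that is already met when the one before it is completed fails the run):
1. the lid stands on the lid rest, let go (horizontal distance between lid_underside and rest_top below 0.01 m and z of lid_underside in the frame of rest_top between -0.004 and 0.004 m and angle between lid_underside's own z axis and vertical below 0.05 rad and contact force between the fingers and lid below 0.2 N), for 0.3 s.
2. every bottle stands upright on the plate inside the desiccator in a hexagonal pattern, one of them in the middle (horizontal distance between each of bottle1_mid, bottle2_mid, bottle3_mid, bottle4_mid, bottle5_mid, bottle6_mid, bottle7_mid and plate_centre below 0.0555 m and z of bottle1_mid in the frame of plate_centre between 0.036 and 0.045 m and angle between each of bottle1_mid, bottle2_mid, bottle3_mid, bottle4_mid, bottle5_mid, bottle6_mid, bottle7_mid's own z axis and vertical below 0.1 rad and z of bottle2_mid in the frame of plate_centre between 0.036 and 0.045 m and z of bottle3_mid in the frame of plate_centre between 0.036 and 0.045 m and z of bottle4_mid in the frame of plate_centre between 0.036 and 0.045 m and z of bottle5_mid in the frame of plate_centre between 0.036 and 0.045 m and z of bottle6_mid in the frame of plate_centre between 0.036 and 0.045 m and z of bottle7_mid in the frame of plate_centre between 0.036 and 0.045 m and horizontal distance between any of bottle1_mid, bottle2_mid, bottle3_mid, bottle4_mid, bottle5_mid, bottle6_mid, bottle7_mid and plate_centre below 0.012 m and (horizontal distance between bottle1_mid and bottle2_mid below 0.059 m or horizontal distance between bottle1_mid and bottle2_mid above 0.078 m) and (horizontal distance between bottle1_mid and bottle3_mid below 0.059 m or horizontal distance between bottle1_mid and bottle3_mid above 0.078 m) and (horizontal distance between bottle1_mid and bottle4_mid below 0.059 m or horizontal distance between bottle1_mid and bottle4_mid above 0.078 m) and (horizontal distance between bottle1_mid and bottle5_mid below 0.059 m or horizontal distance between bottle1_mid and bottle5_mid above 0.078 m) and (horizontal distance between bottle1_mid and bottle6_mid below 0.059 m or horizontal distance between bottle1_mid and bottle6_mid above 0.078 m) and (horizontal distance between bottle1_mid and bottle7_mid below 0.059 m or horizontal distance between bottle1_mid and bottle7_mid above 0.078 m) and (horizontal distance between bottle2_mid and bottle3_mid below 0.059 m or horizontal distance between bottle2_mid and bottle3_mid above 0.078 m) and (horizontal distance between bottle2_mid and bottle4_mid below 0.059 m or horizontal distance between bottle2_mid and bottle4_mid above 0.078 m) and (horizontal distance between bottle2_mid and bottle5_mid below 0.059 m or horizontal distance between bottle2_mid and bottle5_mid above 0.078 m) and (horizontal distance between bottle2_mid and bottle6_mid below 0.059 m or horizontal distance between bottle2_mid and bottle6_mid above 0.078 m) and (horizontal distance between bottle2_mid and bottle7_mid below 0.059 m or horizontal distance between bottle2_mid and bottle7_mid above 0.078 m) and (horizontal distance between bottle3_mid and bottle4_mid below 0.059 m or horizontal distance between bottle3_mid and bottle4_mid above 0.078 m) and (horizontal distance between bottle3_mid and bottle5_mid below 0.059 m or horizontal distance between bottle3_mid and bottle5_mid above 0.078 m) and (horizontal distance between bottle3_mid and bottle6_mid below 0.059 m or horizontal distance between bottle3_mid and bottle6_mid above 0.078 m) and (horizontal distance between bottle3_mid and bottle7_mid below 0.059 m or horizontal distance between bottle3_mid and bottle7_mid above 0.078 m) and (horizontal distance between bottle4_mid and bottle5_mid below 0.059 m or horizontal distance between bottle4_mid and bottle5_mid above 0.078 m) and (horizontal distance between bottle4_mid and bottle6_mid below 0.059 m or horizontal distance between bottle4_mid and bottle6_mid above 0.078 m) and (horizontal distance between bottle4_mid and bottle7_mid below 0.059 m or horizontal distance between bottle4_mid and bottle7_mid above 0.078 m) and (horizontal distance between bottle5_mid and bottle6_mid below 0.059 m or horizontal distance between bottle5_mid and bottle6_mid above 0.078 m) and (horizontal distance between bottle5_mid and bottle7_mid below 0.059 m or horizontal distance between bottle5_mid and bottle7_mid above 0.078 m) and (horizontal distance between bottle6_mid and bottle7_mid below 0.059 m or horizontal distance between bottle6_mid and bottle7_mid above 0.078 m)), for 0.3 s.
3. the lid lies centred and flat on the desiccator's rim (horizontal distance between lid_underside and rim_centre below 0.008 m and z of lid_underside in the frame of rim_centre between -0.003 and 0.003 m and angle between lid_underside's own z axis and vertical below 0.03 rad), for 0.3 s.
4. the vent tap is closed (value of joint vent_tap above 1.25 rad), for 0.2 s.
At the end, for the whole second after the job is handed in: Every bottle present stands upright (0.1 rad) on the plate, one within 12 mm of its centre, and any two are neighbours (under 59 mm apart, centre to centre) or over 78 mm apart; the lid lies flat and still on the rim, centred within 8 mm; the tap is at 1.25 rad or more (all of step 2 and all of step 3 and value of joint vent_tap above 1.25 rad and linear speed of lid below 0.02 m/s); the robot touches nothing.
It fails at once if the amber bottle at the back is shoved or knocked over (distance of amber_bottle from where it was at the start of the episode above 0.03 m or angle between amber_bottle's own z axis and vertical above 0.4 rad).
It fails at once if the blue bottle at the back is shoved or knocked over (distance of blue_bottle from where it was at the start of the episode above 0.03 m or angle between blue_bottle's own z axis and vertical above 0.4 rad).
It fails at once if the beaker at the back is shoved or knocked over (distance of beaker from where it was at the start of the episode above 0.03 m or angle between beaker's own z axis and vertical above 0.4 rad).
It fails at once if the lid is slammed on the base (contact force between lid and desiccator above 60 N).
Of bottle1, bottle2, bottle3, bottle4, bottle5, bottle6, bottle7 only 5 to 7 are there at a start; the rules pass over those that are not, and their reading is None.
At some moment in a run one of bottle1, bottle2, bottle3, bottle4, bottle5, bottle6, bottle7 may be knocked a few centimetres aside while the robot is not near it.
Once in a run the grip may slacken for a moment while it holds something.
It also fails if it takes over 210 s, if anything falls off the work surface, if the arm or the gripper's body presses on something with over 40 N, if the wrist force passes 120 N, or if a joint passes its speed limit or range.

## Robot

A 6-joint arm with a two-finger parallel gripper is mounted at the origin on the work surface; the furniture and walls round the work are solid. World frame = base frame: x ahead of the robot, y to its left, z up, the work surface at z = 0. Lengths are in m, angles in degrees, forces in N, time in s.
With the tool pointing down it reaches from about 0.4 to 0.825 m from the base axis. Payload 7 kg.
Tool frame: the origin (TCP) lies between the finger pads; the fingertips stand 22 mm ahead of it and the grasp point (between the pads) lies 3 mm ahead of it; z points along the fingers, y is the line along which they close (so a half turn about z gives the same grasp; the last joint's range is limited). The gripper opens to 88 mm and grips with 3 to 60 N. Pads are 19 mm wide; open, the fingers measure 130 mm over their backs; the gripper's body (78 mm by 193 mm) begins 47 mm behind the grasp point.
Start: joints at [90.533, 20.546, 0.682, 0, -70.136, -16.507], TCP at [0.186, 0.649, 0.214] pointing down, gripper open.
Joint ranges: [-176.03, 176.03], [-82.01, 121.73], [-58.28, 71.71], [-173.87, 95.51], [-174.79, -0.11], [-173.66, 173.66]. Speed limits (degrees/s): [136.94, 136.94, 172.46, 180, 180, 180].

## Interface

Orientations are given as [roll, pitch, yaw] about the fixed x, y, z axes, in that order (R = Rz(yaw) Ry(pitch) Rx(roll)).
In Python, from plant import ctrl gives the robot as it stands.
- The arm moves only by the tool apply_moves, never from a script. Its argument "targets" is a list of rows, each an object with "travel": the shift along the tool's x, y, z in mm, a list of three; "roll": the turn about the tool's z in degrees; "jaw": the finger opening in mm, from 0 to 87.6. In form: [{"travel": [tx, ty, tz], "roll": roll, "jaw": jaw}, ...]. A call has 1 to 10 rows; each row shifts and turns the commanded pose from where the row before left it, along the tool's axes as they then stand; what a row does not reach is not made up. A row lasts 1/10 s, in which the tool goes at most 50 mm and 8.59 degrees, less where a joint would pass 70% of its speed; a pose out of reach is approached as far as the arm can. A call with a gripper value outside its range is refused whole. The fingers move at their own pace and stop on an object; the grip force is fixed at half the most. Time passes only in rows, so rows that do not move let the fingers close. It gives the time, the measured TCP pose, the force, the opening and the grip force at its end, in the units of the state.
- ctrl.get_obs(): the state, without advancing time (a new reading comes with each control period).
- ctrl.snapshot(name): name is "side" or "top" or "wrist"; returns the picture (400x640x3 uint8, red, green, blue); there is no depth.
- ctrl.calibration(name): a dict with "K" (3x3 intrinsics, pixels), "extrinsics" (4x4, takes a point from camera to world coordinates); the wrist camera has in their place "hand_eye" (4x4, takes a point from camera to tool coordinates, whose origin is the TCP and whose axes are the flange's). Camera axes: x right, y down, z forward; pixel columns grow to the right and rows downward; lengths in m; the calibration is good to about 2 mm. A picture is of the moment at which its call begins: read the wrist's pose just before it. calibration takes no time and is no camera call.
- ctrl.close_job(): hands the job in; it is judged then, once.
The state is a dict: "clock": time; "joint_pos": joint angles; "qvel": joint speeds; "tau": joint torques, N m; "tool_pos": TCP position; "orientation": TCP orientation; "force": force on the tool from outside, world axes, zero at the start; "moment": the same for the moment, N m; "opening": finger opening in m; "gripper_force": force on a finger pad.
Only numpy, scipy, OpenCV 4.12 (cv2) and the standard library are available. Lean on these libraries where they do the work, as an engineer would, in place of code of your own. Each camera call takes 0.05 s, during which the arm holds its last target. There are 200 camera calls.

## Working session

There is one attempt and no reset: what is moved stays moved. The work goes in short steps, Python scripts to look and compute and a tool call to move; the robot and the scene stay as the last step left them, time stands still between calls to the robot, and variables do not carry over. Pictures are saved under pics/ and viewed, at most 14 in all, crops included, and the job is handed in when it is done.

Besides the shell and the picture viewer there is one more tool, called by a JSON object that holds its "method" and its "body", one argument or row to a line. apply_moves: Moves the arm, as the interface text tells. Its arguments: {"type":"object","properties":{"targets":{"type":"array","items":{"type":"object","properties":{"travel":{"type":"array","items":{"type":"number"}},"roll":{"type":"number"},"jaw":{"type":"number"}}}}},"required":["targets"]}

```bash
mkdir -p pics; ls
python3 - <<'E'
from plant import ctrl
import cv2,numpy as np
np.set_printoptions(precision=4,suppress=True)
print(ctrl.get_obs())
for n in("side","top","wrist"):
    c=ctrl.calibration(n);print(n,c)
    cv2.imwrite(f"pics/{n}0.png",ctrl.snapshot(n)[:,:,::-1])
E
```

```text
pics
{'clock': 0.0, 'joint_pos': array([ 90.5343,  20.5933,   0.6359,  -0.0191, -70.1348, -16.5057]), 'qvel': array([ 0.0506, -0.0244, -0.0062, -0.0172, -0.0859,  0.0193]), 'tau': array([ -0.    , -58.2719,  29.3047,   6.9969,   0.0069,  -0.0002]), 'tool_pos': array([0.1856, 0.6485, 0.213 ]), 'orientation': array([179.9065,  -0.009 , -15.9779]), 'force': array([ 0.051 , -0.1401, -0.0647]), 'moment': array([ 0.0651, -0.0137,  0.0061]), 'gripper_force': 0.0, 'opening': 0.08767287862153302}
side {'K': array([[486.427 ,   0.    , 324.0984],
       [  0.    , 486.427 , 195.1317],
       [  0.    ,   0.    ,   1.    ]]), 'extrinsics': array([[-0.9988,  0.0203, -0.0453,  0.6219],
       [ 0.0482,  0.6134, -0.7883,  1.0474],
       [ 0.0118, -0.7895, -0.6136,  0.8833],
       [ 0.    ,  0.    ,  0.    ,  1.    ]])}
top {'K': array([[376.0568,   0.    , 319.228 ],
       [  0.    , 376.0568, 195.1495],
       [  0.    ,   0.    ,   1.    ]]), 'extrinsics': array([[-0.0151, -0.9886,  0.1499,  0.3853],
       [-0.9999,  0.0154,  0.0003,  0.0544],
       [-0.0026, -0.1498, -0.9887,  1.2735],
       [ 0.    ,  0.    ,  0.    ,  1.    ]])}
wrist {'K': array([[319.2933,   0.    , 315.047 ],
       [  0.    , 319.2933, 191.6286],
       [  0.    ,   0.    ,   1.    ]]), 'hand_eye': array([[ 0.001 , -0.9694, -0.2455,  0.0653],
       [ 1.    ,  0.0011,  0.    , -0.0005],
       [ 0.0003, -0.2455,  0.9694, -0.1711],
       [ 0.    ,  0.    ,  0.    ,  1.    ]])}
```

View pics/top0.png

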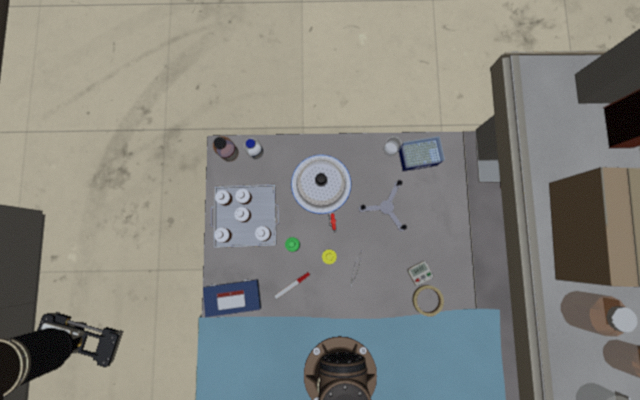

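View pics/side0.png

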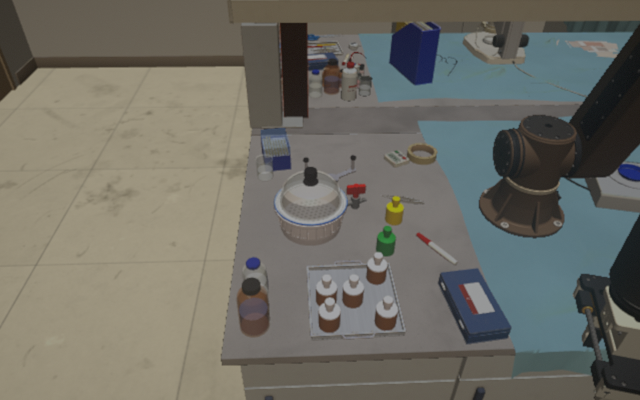

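Top view: five bottles on the tray at left (222,197), (243,196), (242,214), (222,235), (262,233). The knob is at (321,180), the rest at (386,207) and the red tap at (333,222). The green and yellow decoys are in front.

Run:
```python
import cv2
a=cv2.imread("pics/top0.png")[130:270,205:455]
cv2.imwrite("pics/top0c.png",cv2.resize(a,None,fx=3.2,fy=3.2,interpolation=cv2.INTER_CUBIC))
a=cv2.imread("pics/side0.png")[150:340,225:425]
cv2.imwrite("pics/side0c.png",cv2.resize(a,None,fx=3,fy=3,interpolation=cv2.INTER_CUBIC))
```

```text
(no output)
```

View pics/top0c.png

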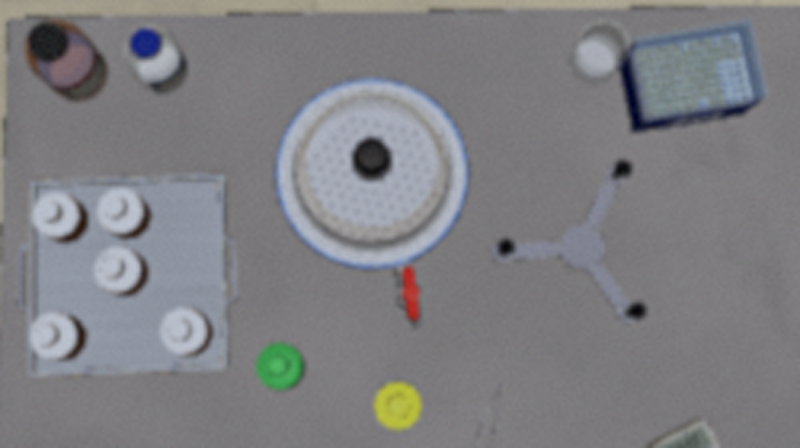

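View pics/side0c.png

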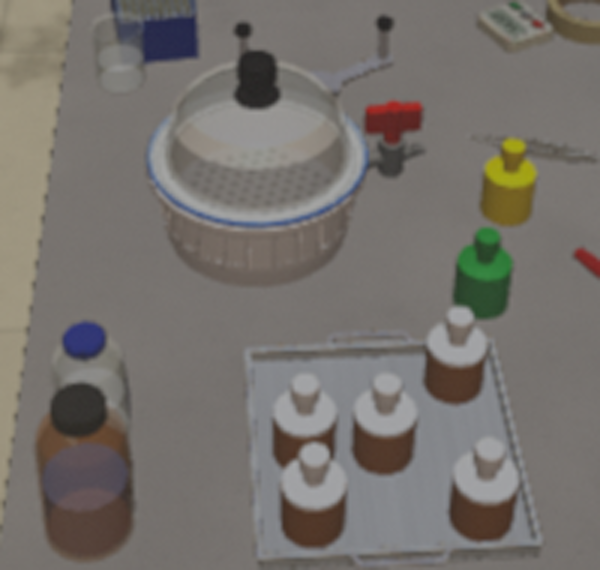

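```bash
cat > h.py <<'E'
from plant import ctrl
import numpy as np, cv2
from scipy.spatial.transform import Rotation as Rn
np.set_printoptions(precision=4,suppress=True)
def cam(name,obs=None):
    c=ctrl.calibration(name)
    if name=="wrist":
        o=obs or ctrl.get_obs(); T=np.eye(4)
        T[:3,:3]=Rn.from_euler("xyz",o["orientation"],degrees=True).as_matrix(); T[:3,3]=o["tool_pos"]
        return np.array(c["K"]),T@c["hand_eye"]
    return np.array(c["K"]),np.array(c["extrinsics"])
def at_z(KE,uv,z):
    K,E=KE; d=E[:3,:3]@np.linalg.inv(K)@np.array([*uv,1.]); return (E[:3,3]+d*(z-E[2,3])/d[2])[:2]
def proj(KE,P):
    K,E=KE; p=K@(E[:3,:3].T@(np.array(P)-E[:3,3])); return p[:2]/p[2]
def shot(name,fn):
    o=ctrl.get_obs(); im=ctrl.snapshot(name)[:,:,::-1].copy(); cv2.imwrite(f"pics/{fn}.png",im); return im,cam(name,o)
E
python3 - <<'E'
from h import *
T=cam("top");S=cam("side")
f=lambda p:((p[0]+.5)/3.2-.5+205,(p[1]+.5)/3.2-.5+130)
g=lambda p:((p[0]+.5)/3-.5+225,(p[1]+.5)/3-.5+150)
for n,p,z in[("knob",(371,158),.192),("flange",(372,174),.096),("p1",(506,247),.055),("p2",(622,168),.055),("p3",(636,310),.055),("tapA",(408,268),.116),("tapB",(413,320),.116),("b1",(52,212),.083),("b2",(120,207),.083),("b3",(115,268),.083),("b4",(46,334),.083),("b5",(180,329),.083),("amb",(48,42),.135),("blue",(145,43),.105),("beak",(598,57),.0)]:
    print(n,at_z(T,f(p),z))
print("side")
for n,p,z in[("knobtop",(257,61),.194),("b1",(314,454),.083),("b2",(305,383),.083),("b3",(386,384),.083),("b4",(490,447),.083),("b5",(460,317),.083),("postA",(243,31),.055),("postB",(384,22),.055),("tap",(393,108),.116)]: print(n,at_z(S,g(p),z))
E
```

```text
knob [0.5969 0.05  ]
flange [0.5995 0.0488]
p1 [ 0.5292 -0.0867]
p2 [ 0.6092 -0.2087]
p3 [ 0.4631 -0.216 ]
tapA [0.5031 0.0156]
tapB [0.4529 0.0118]
b1 [0.5682 0.3697]
b2 [0.5722 0.3016]
b3 [0.5109 0.3057]
b4 [0.4466 0.3727]
b5 [0.4495 0.2406]
amb [0.7285 0.3639]
blue [0.7349 0.2746]
beak [ 0.7427 -0.2002]
side
knobtop [0.6002 0.0596]
b1 [0.5693 0.3806]
b2 [0.5721 0.3141]
b3 [0.5127 0.3173]
b4 [0.4453 0.3791]
b5 [0.4489 0.2505]
postA [ 0.6086 -0.1934]
postB [ 0.4633 -0.2056]
tap [0.48   0.0237]
```

{"method": "apply_moves", "body": {
  "targets": [
    {"travel": [0, 0, -40], "roll": -8, "jaw": 87},
    {"travel": [0, 0, -40], "roll": -8, "jaw": 87},
    {"travel": [36, 32, -5], "roll": 0, "jaw": 87},
    {"travel": [36, 32, -5], "roll": 0, "jaw": 87},
    {"travel": [36, 32, -5], "roll": 0, "jaw": 87},
    {"travel": [36, 32, -5], "roll": 0, "jaw": 87},
    {"travel": [36, 32, -5], "roll": 0, "jaw": 87},
    {"travel": [36, 32, -5], "roll": 0, "jaw": 87},
    {"travel": [36, 32, -5], "roll": 0, "jaw": 87},
    {"travel": [36, 32, -5], "roll": 0, "jaw": 87}
  ]
}}

```text
clock: 1.15
tool_pos: [0.4749, 0.3914, 0.3341]
orientation: [180.0, 0.0, 0.0]
force: [0.5, 0.5, 0.3]
opening: 0.0869
gripper_force: 0.0
```

{"method": "apply_moves", "body": {
  "targets": [
    {"travel": [15, 45, 0], "roll": 0, "jaw": 40},
    {"travel": [15, 45, 0], "roll": 0, "jaw": 40},
    {"travel": [0, 0, 0], "roll": 0, "jaw": 40},
    {"travel": [0, 0, 0], "roll": 0, "jaw": 40},
    {"travel": [0, 0, 0], "roll": 0, "jaw": 40}
  ]
}}

```text
clock: 1.65
tool_pos: [0.5037, 0.3035, 0.3337]
orientation: [180.0, 0.0, 0.0]
force: [-0.2, 1.0, -0.1]
opening: 0.0524
gripper_force: 0.0
```

Run:
```python
from h import *
o=ctrl.get_obs();print(o["tool_pos"],o["orientation"],o["joint_pos"],o["clock"],o["opening"])
im,C=shot("wrist","w1")
print(C[1])
```

```text
[0.5037 0.3035 0.3337] [179.9991   0.0178   0.0322] [ 50.0931   9.3253   0.8887  -0.0132 -81.5755  39.941 ] 1.65 0.05238103389958148
[[ 0.0016 -0.9694 -0.2456  0.5693]
 [-1.     -0.0017  0.0003  0.3039]
 [-0.0007  0.2456 -0.9694  0.5048]
 [ 0.      0.      0.      1.    ]]
```

View pics/w1.png

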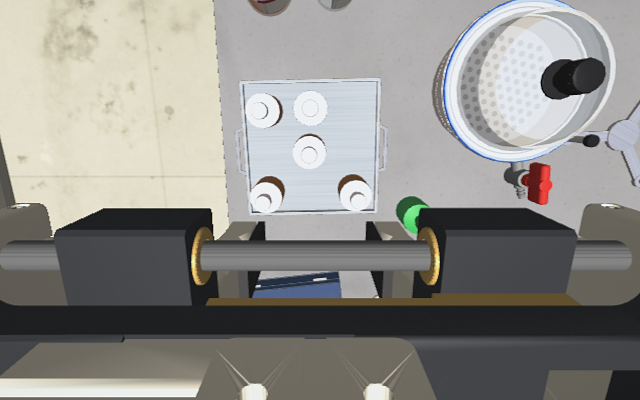

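The wrist view shows bottle knobs at (260,111), (310,107), (309,155), (264,201) and (353,195). The lid knob top is at (588,76).

Run:
```python
from h import *
im=cv2.imread("pics/w1.png");C=cam("wrist")
for n,p,z in[("b1",(260,111),.083),("b2",(310,107),.083),("b3",(309,155),.083),("b4",(264,201),.083),("b5",(353,195),.083),("knob",(588,76),.194),("tap",(541,183),.116)]: print(n,at_z(C,p,z))
```

```text
b1 [0.5686 0.3751]
b2 [0.5737 0.3111]
b3 [0.5122 0.3125]
b4 [0.4488 0.3744]
b5 [0.4576 0.2525]
knob [0.6006 0.0538]
tap [0.4824 0.0227]
```

{"method": "apply_moves", "body": {
  "targets": [
    {"travel": [0, 42, 0], "roll": 0, "jaw": 60},
    {"travel": [0, 42, 0], "roll": 0, "jaw": 60},
    {"travel": [0, 42, 0], "roll": 0, "jaw": 60},
    {"travel": [0, 42, 0], "roll": 0, "jaw": 60},
    {"travel": [0, 42, 0], "roll": 0, "jaw": 60},
    {"travel": [0, 42, 0], "roll": 0, "jaw": 60},
    {"travel": [0, 0, 0], "roll": 0, "jaw": 60},
    {"travel": [0, 0, 0], "roll": 0, "jaw": 60}
  ]
}}

```text
clock: 2.5
tool_pos: [0.5041, 0.0512, 0.334]
orientation: [-180.0, -0.0, 0.0]
force: [0.2, 0.4, 0.5]
opening: 0.06
gripper_force: 0.0
```

Run:
```python
from h import *
im,C=shot("wrist","w2"); np.save("w2C.npy",C[1])
```

```text
(no output)
```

View pics/w2.png

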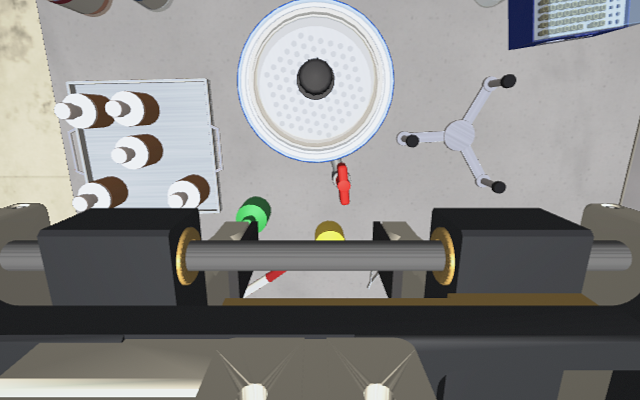

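The lid knob top is at (316,75), the lid ring centre at (315.5,81), and the posts at (412,141), (509,82), (498,187). The tap bar runs from (338,166) to (345,203).

Run:
```python
from h import *
im=cv2.imread("pics/w2.png");C=(cam("wrist")[0],np.load("w2C.npy"))
hsv=cv2.cvtColor(im,cv2.COLOR_BGR2HSV)
# blue edge ellipse of lid
m=((hsv[...,0]>100)&(hsv[...,0]<130)&(hsv[...,1]>60)&(hsv[...,2]>80)); m[:, :230]=0; m[:,400:]=0; m[170:]=0
p=np.argwhere(m)[:,::-1]; W=np.array([at_z(C,q,.096) for q in p])
A=np.c_[2*W,np.ones(len(W))]; s=np.linalg.lstsq(A,(W**2).sum(1),rcond=None)[0]; print("lid edge circle",s[:2],np.sqrt(s[2]+s[:2]@s[:2]),len(p))
d=im.max(2)<70; d[:, :290]=0; d[:,345:]=0; d[105:]=0
q=np.argwhere(d); print("knob dark bbox",q.min(0),q.max(0))
P=[]
for x,y in[(412,141),(509,82),(498,187)]:
    w=im[y-12:y+13,x-14:x+15].max(2)<50; q=np.argwhere(w); print(q.min(0)+[y-12,x-14],q.max(0)+[y-12,x-14]); P.append(at_z(C,(x,y),.055))
P=np.array(P);print(P); s=np.linalg.lstsq(np.c_[2*P,np.ones(3)],(P**2).sum(1),rcond=None)[0];print("rest",s[:2],np.sqrt(s[2]+s[:2]@s[:2]),P.mean(0))
for n,p,z in[("knob",(316,75),.194),("tapA",(338,167),.116),("tapB",(345,203),.116)]: print(n,at_z(C,p,z))
K=cam("wrist")
a=im[60:210,390:530]; cv2.imwrite("pics/w2c.png",cv2.resize(a,None,fx=4,fy=4,interpolation=cv2.INTER_CUBIC))
```

```text
lid edge circle [0.6008 0.0519] 0.09473673259504069 740
knob dark bbox [ 58 297] [ 98 333]
[135 406] [146 417]
[ 75 500] [ 87 515]
[182 492] [192 504]
[[ 0.5289 -0.0835]
 [ 0.6072 -0.2073]
 [ 0.463  -0.213 ]]
rest [ 0.5334 -0.1673] 0.08393840847297479 [ 0.533  -0.1679]
knob [0.6015 0.051 ]
tapA [0.5025 0.0236]
tapB [0.4563 0.0138]
```

View pics/w2c.png

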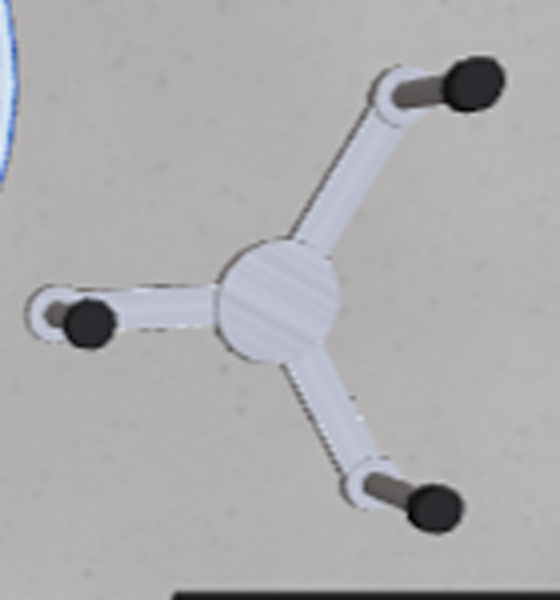

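{"method": "apply_moves", "body": {
  "targets": [
    {"travel": [33, 0, 15], "roll": 0, "jaw": 60},
    {"travel": [33, 0, 15], "roll": 0, "jaw": 60},
    {"travel": [31, 0, 15], "roll": 0, "jaw": 60},
    {"travel": [0, 0, 30], "roll": 0, "jaw": 60},
    {"travel": [0, 0, 30], "roll": 0, "jaw": 60},
    {"travel": [0, 0, 20], "roll": 0, "jaw": 60},
    {"travel": [0, 0, 15], "roll": 0, "jaw": 60},
    {"travel": [0, 0, 8], "roll": 0, "jaw": 60},
    {"travel": [0, 0, 0], "roll": 0, "jaw": 60},
    {"travel": [0, 0, 0], "roll": 0, "jaw": 60}
  ]
}}

```text
clock: 3.55
tool_pos: [0.6015, 0.052, 0.1865]
orientation: [180.0, -0.0, 0.1]
force: [-0.7, -0.4, 0.2]
opening: 0.0602
gripper_force: 0.0
```

{"method": "apply_moves", "body": {
  "targets": [
    {"travel": [0, 0, 0], "roll": 0, "jaw": 15},
    {"travel": [0, 0, 0], "roll": 0, "jaw": 15},
    {"travel": [0, 0, 0], "roll": 0, "jaw": 15},
    {"travel": [0, 0, 0], "roll": 0, "jaw": 15},
    {"travel": [0, 0, 0], "roll": 0, "jaw": 15},
    {"travel": [0, 0, 0], "roll": 0, "jaw": 15}
  ]
}}

```text
clock: 4.15
tool_pos: [0.601, 0.051, 0.186]
orientation: [-180.0, -0.0, 0.0]
force: [0.1, -0.1, -0.1]
opening: 0.0183
gripper_force: 0.0
```

Run:
```python
from h import *
print(ctrl.get_obs())
im,C=shot("wrist","w3"); im2,_=shot("side","s3")
b=cv2.resize(im2[120:300,230:470],(800,600)); cv2.imwrite("pics/s3c.png",b)
```

```text
{'clock': 4.15, 'joint_pos': array([ 23.3913,  14.9545, -11.0626,  -0.0005, -63.9776,  66.6248]), 'qvel': array([ 0.0271,  0.041 , -0.0729,  0.0521,  0.0239, -0.0087]), 'tau': array([  0.001 , -49.4237,  28.1212,   6.6144,   0.0861,  -0.0006]), 'tool_pos': array([0.601, 0.051, 0.186]), 'orientation': array([-179.9974,   -0.0047,    0.0159]), 'force': array([ 0.0664, -0.0881, -0.1217]), 'moment': array([-0.0724, -0.0027, -0.0652]), 'gripper_force': 0.0, 'opening': 0.018330445060152113}
```

View pics/s3c.png

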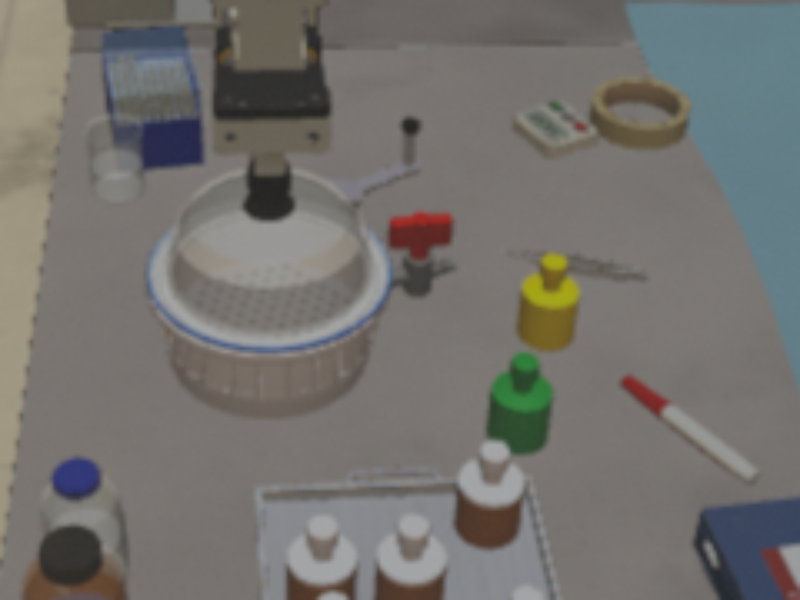

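View pics/w3.png

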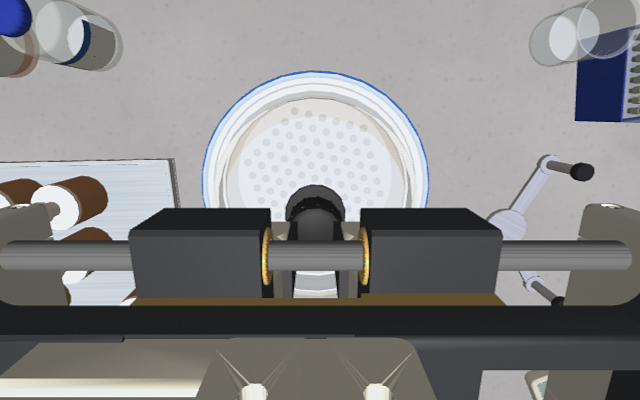

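Run:
```python
from h import *
C=cam("wrist")
for z in(.194,.2,.168):print(z,at_z(C,(315,185),z),at_z(C,(286,206),z),at_z(C,(345,206),z))
print(proj(C,(.601,.051,.194)),proj(C,(.601,.067,.194)),proj(C,(.617,.051,.194)))
```

```text
0.194 [0.6288 0.0515] [0.6173 0.067 ] [0.6174 0.0355]
0.2 [0.6302 0.0515] [0.6191 0.0664] [0.6192 0.0361]
0.168 [0.6228 0.0515] [0.6095 0.0694] [0.6095 0.033 ]
[315.8927 234.7092] [286.5506 234.6635] [315.9541 206.6011]
```

{"method": "apply_moves", "body": {
  "targets": [
    {"travel": [0, 0, 0], "roll": 0, "jaw": 15},
    {"travel": [0, 0, 0], "roll": 0, "jaw": 15},
    {"travel": [0, 0, 0], "roll": 0, "jaw": 15}
  ]
}}

```text
clock: 4.55
tool_pos: [0.6011, 0.0511, 0.186]
orientation: [180.0, -0.0, 0.0]
force: [-0.2, 0.1, 0.4]
opening: 0.0152
gripper_force: 0.0
```

Run:
```python
from h import *
im=cv2.imread("pics/w3.png");C=cam("wrist")
hsv=cv2.cvtColor(im,cv2.COLOR_BGR2HSV)
m=((hsv[...,0]>100)&(hsv[...,0]<130)&(hsv[...,1]>60)&(hsv[...,2]>80)); m[:, :195]=0; m[:,435:]=0; m[200:]=0
p=np.argwhere(m)[:,::-1]
for z in(.09,.094,.098):
    W=np.array([at_z(C,q,z) for q in p])
    s=np.linalg.lstsq(np.c_[2*W,np.ones(len(W))],(W**2).sum(1),rcond=None)[0]; print(z,s[:2],np.sqrt(s[2]+s[:2]@s[:2]),len(p))
a=im[170:310,240:400]; cv2.imwrite("pics/w3c.png",cv2.resize(a,None,fx=4,fy=4,interpolation=cv2.INTER_CUBIC))
```

```text
0.09 [0.5998 0.0518] 0.09683738043411856 858
0.094 [0.6008 0.0518] 0.09538684920018889 858
0.098 [0.6018 0.0518] 0.09393631796626382 858
```

View pics/w3c.png

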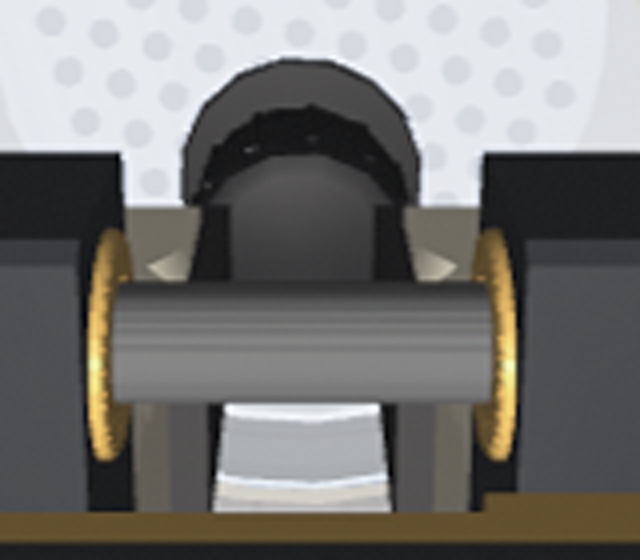

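Run:
```python
from h import *
C3=cam("wrist");C2=(C3[0],np.load("w2C.npy"))
for z in(.14,.15,.16,.17,.18,.194):print(z,"w2 far/near",at_z(C2,(315,58),z)[0],at_z(C2,(315,92),z)[0],"w2 width",at_z(C2,(297,75),z)[1]-at_z(C2,(333,75),z)[1],"w3 far",at_z(C3,(315,185),z)[0],"w3 width",at_z(C3,(286,206),z)[1]-at_z(C3,(345,206),z)[1])
a=cv2.imread("pics/w2.png")[40:120,265:365]; cv2.imwrite("pics/k.png",cv2.resize(a,None,fx=6,fy=6,interpolation=cv2.INTER_CUBIC))
```

```text
0.14 w2 far/near 0.6242060608302513 0.589541341236997 w2 width 0.038864872181902266 w3 far 0.6163635554979362 w3 width 0.041845801688025666
0.15 w2 far/near 0.6227087754632301 0.5889936363917496 w2 width 0.037800235685828035 w3 far 0.6186742369746764 w3 width 0.039917777050003676
0.16 w2 far/near 0.621211490096209 0.5884459315465022 w2 width 0.0367355991897538 w3 far 0.6209849184514166 w3 width 0.03798975241198171
0.17 w2 far/near 0.6197142047291879 0.5878982267012547 w2 width 0.03567096269367955 w3 far 0.6232955999281568 w3 width 0.03606172777395972
0.18 w2 far/near 0.6182169193621667 0.5873505218560072 w2 width 0.03460632619760533 w3 far 0.6256062814048969 w3 width 0.03413370313593775
0.194 w2 far/near 0.6161207198483372 0.5865837350726608 w2 width 0.0331158351031014 w3 far 0.6288412354723332 w3 width 0.03143446864270698
```

View pics/k.png

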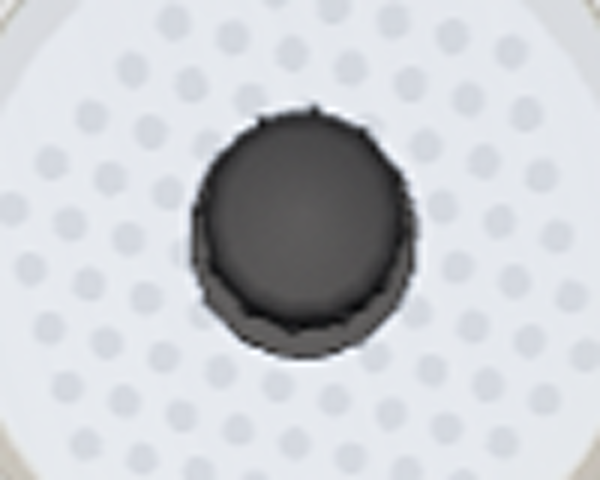

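Run:
```python
from h import *
c=ctrl.calibration("wrist");C=(np.array(c["K"]),np.array(c["hand_eye"]))
for x in(9.5,-9.5):
  for z in(22,3,-20): print(x,z,proj(C,(x/1e3,.030,z/1e3)),proj(C,(x/1e3,.0515,z/1e3)))
a=cv2.imread("pics/w2.png")[200:300,340:450]; b=cv2.imread("pics/s3.png")[150:230,285:355]
f=lambda i:cv2.resize(i,(400,380),interpolation=cv2.INTER_CUBIC)
cv2.imwrite("pics/ab.png",np.hstack([f(a),f(b)]))
```

```text
9.5 22 [363.48  202.636] [397.6565 202.6763]
9.5 3 [368.3451 211.9035] [405.9721 211.9483]
9.5 -20 [375.7315 225.9738] [418.5973 226.0257]
-9.5 22 [362.3517 230.9987] [395.7532 231.0394]
-9.5 3 [366.9846 242.8271] [403.6742 242.8724]
-9.5 -20 [373.9781 260.6827] [415.6315 260.7352]
```

View pics/ab.png

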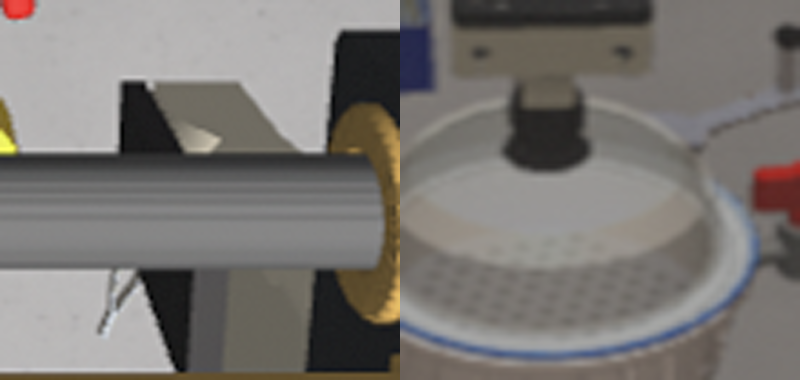

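The fingertips show at (373,222) in w2. They sit about 12 mm behind the reported TCP, where the stated frame puts them 22 mm ahead. So the jaws closed just above the knob, and I'll go 34 mm lower.

{"method": "apply_moves", "body": {
  "targets": [
    {"travel": [0, 0, 0], "roll": 0, "jaw": 60},
    {"travel": [0, 0, 0], "roll": 0, "jaw": 60},
    {"travel": [0, 0, 0], "roll": 0, "jaw": 60},
    {"travel": [0, 0, 0], "roll": 0, "jaw": 60},
    {"travel": [0, 0, 0], "roll": 0, "jaw": 60},
    {"travel": [0, 0, 8], "roll": 0, "jaw": 60},
    {"travel": [0, 0, 8], "roll": 0, "jaw": 60},
    {"travel": [0, 0, 6], "roll": 0, "jaw": 60},
    {"travel": [0, 0, 5], "roll": 0, "jaw": 60},
    {"travel": [0, 0, 3], "roll": 0, "jaw": 60}
  ]
}}

```text
clock: 5.55
tool_pos: [0.6008, 0.051, 0.1551]
orientation: [180.0, 0.1, 0.0]
force: [0.5, 0.1, -0.1]
opening: 0.0598
gripper_force: 0.0
```

{"method": "apply_moves", "body": {
  "targets": [
    {"travel": [0, 0, 0], "roll": 0, "jaw": 15},
    {"travel": [0, 0, 0], "roll": 0, "jaw": 15},
    {"travel": [0, 0, 0], "roll": 0, "jaw": 15},
    {"travel": [0, 0, 0], "roll": 0, "jaw": 15},
    {"travel": [0, 0, 0], "roll": 0, "jaw": 15},
    {"travel": [0, 0, 0], "roll": 0, "jaw": 15}
  ]
}}

```text
clock: 6.15
tool_pos: [0.6012, 0.0511, 0.1563]
orientation: [-180.0, -0.0, 0.0]
force: [0.4, -0.4, 1.7]
opening: 0.0316
gripper_force: 30.0
```

{"method": "apply_moves", "body": {
  "targets": [
    {"travel": [0, 0, -4], "roll": 0, "jaw": 15},
    {"travel": [0, 0, -12], "roll": 0, "jaw": 15},
    {"travel": [0, 0, -15], "roll": 0, "jaw": 15},
    {"travel": [0, 0, -15], "roll": 0, "jaw": 15},
    {"travel": [-7, 20, 0], "roll": 0, "jaw": 15},
    {"travel": [-7, 25, 0], "roll": 0, "jaw": 15},
    {"travel": [-7, 25, 0], "roll": 0, "jaw": 15},
    {"travel": [-8, 25, 0], "roll": 0, "jaw": 15},
    {"travel": [-8, 25, 0], "roll": 0, "jaw": 15},
    {"travel": [-8, 25, 0], "roll": 0, "jaw": 15}
  ]
}}

```text
clock: 7.15
tool_pos: [0.555, -0.0953, 0.2021]
orientation: [-180.0, 0.0, 0.0]
force: [0.1, -0.3, -4.0]
opening: 0.0317
gripper_force: 30.0
```

{"method": "apply_moves", "body": {
  "targets": [
    {"travel": [-8, 25, 0], "roll": 0, "jaw": 15},
    {"travel": [-7, 25, 0], "roll": 0, "jaw": 15},
    {"travel": [-7, 17, 0], "roll": 0, "jaw": 15},
    {"travel": [0, 7, 0], "roll": 0, "jaw": 15},
    {"travel": [0, 0, 15], "roll": 0, "jaw": 15},
    {"travel": [0, 0, 20], "roll": 0, "jaw": 15},
    {"travel": [0, 0, 20], "roll": 0, "jaw": 15},
    {"travel": [0, 0, 10], "roll": 0, "jaw": 15},
    {"travel": [0, 0, 5], "roll": 0, "jaw": 15},
    {"travel": [0, 0, 0], "roll": 0, "jaw": 15}
  ]
}}

```text
clock: 8.15
tool_pos: [0.5341, -0.1679, 0.1318]
orientation: [180.0, 0.0, 0.0]
force: [-0.1, 0.1, -3.7]
opening: 0.0313
gripper_force: 30.0
```

{"method": "apply_moves", "body": {
  "targets": [
    {"travel": [0, 0, 4], "roll": 0, "jaw": 15},
    {"travel": [0, 0, 3], "roll": 0, "jaw": 15},
    {"travel": [0, 0, 2], "roll": 0, "jaw": 15},
    {"travel": [0, 0, 1], "roll": 0, "jaw": 15},
    {"travel": [0, 0, 0], "roll": 0, "jaw": 15},
    {"travel": [0, 0, 0], "roll": 0, "jaw": 15}
  ]
}}

```text
clock: 8.75
tool_pos: [0.5342, -0.1679, 0.1221]
orientation: [180.0, -0.0, 0.0]
force: [0.6, -0.3, -3.4]
opening: 0.0316
gripper_force: 30.0
```

{"method": "apply_moves", "body": {
  "targets": [
    {"travel": [0, 0, 1], "roll": 0, "jaw": 15},
    {"travel": [0, 0, 0.5], "roll": 0, "jaw": 15},
    {"travel": [0, 0, 0], "roll": 0, "jaw": 15},
    {"travel": [0, 0, 0], "roll": 0, "jaw": 15}
  ]
}}

```text
clock: 9.15
tool_pos: [0.5344, -0.168, 0.1212]
orientation: [180.0, -0.0, 0.0]
force: [-2.3, 2.2, 5.5]
opening: 0.0316
gripper_force: 30.0
```

{"method": "apply_moves", "body": {
  "targets": [
    {"travel": [0, 0, 0], "roll": 0, "jaw": 60},
    {"travel": [0, 0, 0], "roll": 0, "jaw": 60},
    {"travel": [0, 0, 0], "roll": 0, "jaw": 60},
    {"travel": [0, 0, 0], "roll": 0, "jaw": 60},
    {"travel": [0, 0, -30], "roll": 0, "jaw": 60},
    {"travel": [0, 0, -45], "roll": 0, "jaw": 60},
    {"travel": [0, 0, -45], "roll": 0, "jaw": 60},
    {"travel": [0, 0, -45], "roll": 0, "jaw": 60},
    {"travel": [0, 0, -15], "roll": 0, "jaw": 60}
  ]
}}

```text
clock: 10.05
tool_pos: [0.5359, -0.1685, 0.306]
orientation: [179.9, -0.4, 0.0]
force: [0.4, -0.5, -0.6]
opening: 0.0599
gripper_force: 0.0
```

{"method": "apply_moves", "body": {
  "targets": [
    {"travel": [-6, -42, -7], "roll": 0, "jaw": 40},
    {"travel": [-6, -44, -7], "roll": 0, "jaw": 40},
    {"travel": [-6, -44, -7], "roll": 0, "jaw": 40},
    {"travel": [-6, -44, -7], "roll": 0, "jaw": 40},
    {"travel": [-6, -45, -5], "roll": 0, "jaw": 40},
    {"travel": [0, 0, 0], "roll": 0, "jaw": 40},
    {"travel": [0, 0, 0], "roll": 0, "jaw": 40}
  ]
}}

```text
clock: 10.75
tool_pos: [0.5039, 0.0522, 0.3336]
orientation: [-180.0, -0.0, 0.2]
force: [0.1, -1.0, -0.0]
opening: 0.0402
gripper_force: 0.0
```

Run:
```python
from h import *
o=ctrl.get_obs();print(o["tool_pos"])
im,C=shot("wrist","w4"); np.save("w4C.npy",C[1])
t,_=shot("top","t4")
cv2.imwrite("pics/w4c.png",np.vstack([cv2.resize(im[0:230],None,fx=1.25,fy=1.25),cv2.resize(t[170:260,200:440],(800,300),interpolation=cv2.INTER_CUBIC)]))
```

```text
[0.5039 0.0522 0.3336]
```

View pics/w4c.png

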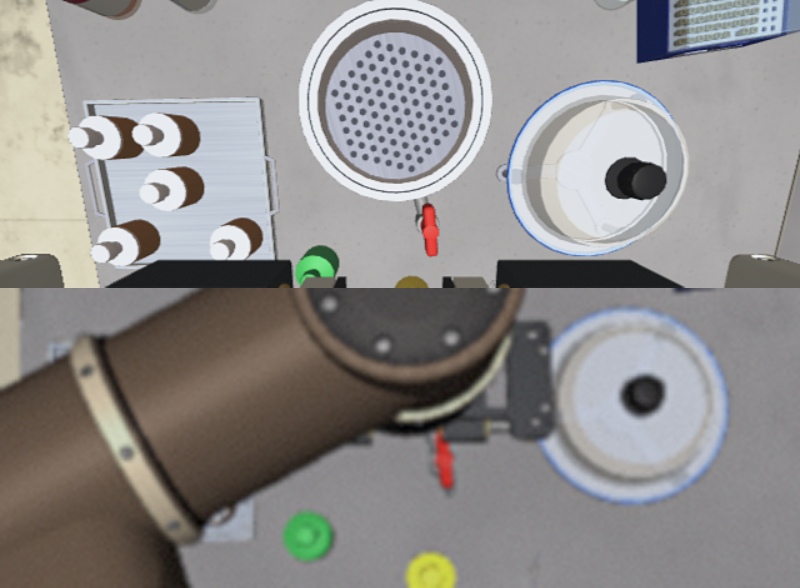

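The lid is standing on the rest and the desiccator is open. From here I measure with code.

```bash
cat >> h.py <<'E'
def circ(W):
    s=np.linalg.lstsq(np.c_[2*W,np.ones(len(W))],(W**2).sum(1),rcond=None)[0]; return s[:2],np.sqrt(s[2]+s[:2]@s[:2])
def lidfit(im,C,z,box):
    hsv=cv2.cvtColor(im,cv2.COLOR_BGR2HSV); u0,v0,u1,v1=box
    m=((hsv[...,0]>100)&(hsv[...,0]<130)&(hsv[...,1]>60)&(hsv[...,2]>80))
    p=np.array([q for q in np.argwhere(m)[:,::-1] if u0<=q[0]<u1 and v0<=q[1]<v1])
    W=np.array([at_z(C,q,z) for q in p])
    for _ in range(4):
        c,r=circ(W); e=abs(np.linalg.norm(W-c,axis=1)-r); W=W[e<max(.002,2*e.mean())]
    return c,r,len(W)
E
python3 - <<'E'
from h import *
im=cv2.imread("pics/w4.png");C=(cam("wrist")[0],np.load("w4C.npy"))
print("lid on rest",lidfit(im,C,.061,(400,60,560,208)))
# base ring radial edges about approx centre
c0=np.array([.6005,.0515]);g=cv2.cvtColor(im,cv2.COLOR_BGR2GRAY).astype(float)
for name,r0,r1,sgn in(("outer",.088,.104,-1),("inner",.070,.084,-1)):
    W=[]
    for a in np.radians(np.arange(0,360,4)):
        rr=np.arange(r0,r1,.0004); uv=np.array([proj(C,[*(c0+r*np.array([np.cos(a),np.sin(a)])),.09]) for r in rr]).astype(np.float32)
        if uv[:,1].min()<2 or uv[:,1].max()>205 : continue
        v=cv2.remap(g.astype(np.float32),uv[None,:,0].copy(),uv[None,:,1].copy(),cv2.INTER_LINEAR)[0]
        d=np.diff(cv2.GaussianBlur(v[None],(9,1),0)[0]); k=d.argmin() if name=="outer" else d.argmax()
        W.append(c0+rr[k]*np.array([np.cos(a),np.sin(a)]))
    W=np.array(W)
    for _ in range(4):
        c,r=circ(W); e=abs(np.linalg.norm(W-c,axis=1)-r); W=W[e<max(.001,2*e.mean())]
    print(name,c,r,len(W))
# red tap
hsv=cv2.cvtColor(im,cv2.COLOR_BGR2HSV);m=((hsv[...,0]<6)|(hsv[...,0]>174))&(hsv[...,1]>150)&(hsv[...,2]>90);m[:,:320]=0;m[:,370:]=0
q=np.argwhere(m)[:,::-1];print(q.min(0),q.max(0),cv2.minAreaRect(q.astype(np.float32)))
# bottle knobs (whitish/grey, from w1)
E
```

```text
lid on rest (array([ 0.5343, -0.167 ]), np.float64(0.09467453091946823), 588)
outer [0.6017 0.0523] 0.09508889224612856 76
inner [0.6018 0.0524] 0.07650216427463971 90
[337 163] [350 204] ((343.7886962890625, 183.53961181640625), (41.40349197387695, 12.408761024475098), 79.3803482055664)
```

```bash
cat >> h.py <<'E'
def disc(im,C,xy,z,r=(.0215,.025),span=.012,vmax=206):
    "refine circle centre near xy at height z: white inside vs darker outside"
    g=im.min(2).astype(np.float32); a=np.radians(np.arange(0,360,10)); u=np.c_[np.cos(a),np.sin(a)]
    K,E=C
    def pj(P):
        p=(P-E[:3,3])@E[:3,:3]@K.T; return p[:,:2]/p[:,2:]
    def smp(uv): return cv2.remap(g,uv[None,:,0].astype(np.float32),uv[None,:,1].astype(np.float32),cv2.INTER_LINEAR)[0]
    def sc(c,rr):
        f=lambda q:np.c_[c+q*u,np.full(len(u),z)]
        i=pj(f(rr-.0025)); o=pj(f(rr+.0025)); ok=(i[:,1]<vmax)
        return np.clip(smp(i)-smp(o),-20,60)[ok].mean()
    best=None
    for st,sp in((.003,span),(.001,.003),(.00035,.001)):
        c0=np.array(xy) if best is None else best[1]
        best=max(((sc(c0+[dx,dy],rr),c0+[dx,dy],rr) for dx in np.arange(-sp,sp+1e-9,st) for dy in np.arange(-sp,sp+1e-9,st) for rr in np.linspace(*r,4)),key=lambda t:t[0])
    return best
E
python3 - <<'E'
from h import *
im=cv2.imread("pics/w1.png");K=cam("wrist")[0]
E=np.array([[.0016,-.9694,-.2456,.5693],[-1,-.0017,.0003,.3039],[-.0007,.2456,-.9694,.5048],[0,0,0,1]])
im4=cv2.imread("pics/w4.png");C4=(K,np.load("w4C.npy"))
for b in[(.5686,.3751),(.5737,.3111),(.5122,.3125),(.4488,.3744),(.4576,.2525)]:
    print(b,disc(im,(K,E),b,.055),disc(im4,C4,b,.055))
E
```

```text
(0.5686, 0.3751) (np.float32(47.417374), array([0.5696, 0.3768]), np.float64(0.022666666666666665)) (np.float32(49.568333), array([0.5696, 0.3775]), np.float64(0.022666666666666665))
(0.5737, 0.3111) (np.float32(37.051975), array([0.5717, 0.3111]), np.float64(0.022666666666666665)) (np.float32(50.443874), array([0.5724, 0.3121]), np.float64(0.023833333333333335))
(0.5122, 0.3125) (np.float32(41.83116), array([0.5112, 0.3132]), np.float64(0.022666666666666665)) (np.float32(41.777046), array([0.5112, 0.3129]), np.float64(0.022666666666666665))
(0.4488, 0.3744) (np.float32(52.97906), array([0.4448, 0.3771]), np.float64(0.022666666666666665)) (np.float32(51.16228), array([0.4435, 0.3758]), np.float64(0.025))
(0.4576, 0.2525) (np.float32(51.512108), array([0.447 , 0.2438]), np.float64(0.023833333333333335)) (np.float32(50.02984), array([0.4483, 0.2445]), np.float64(0.023833333333333335))
```

{"method": "apply_moves", "body": {
  "targets": [
    {"travel": [1, -43, 20], "roll": 0, "jaw": 40},
    {"travel": [1, -43, 20], "roll": 0, "jaw": 40},
    {"travel": [1, -43, 20], "roll": 0, "jaw": 40},
    {"travel": [1, -44, 20], "roll": 0, "jaw": 40},
    {"travel": [1, -44, 20], "roll": 0, "jaw": 40},
    {"travel": [2, -44, 20], "roll": 0, "jaw": 40},
    {"travel": [0, 0, 35], "roll": 0, "jaw": 40},
    {"travel": [0, 0, 35], "roll": 0, "jaw": 40},
    {"travel": [0, 0, 30], "roll": 0, "jaw": 40},
    {"travel": [0, 0, 15], "roll": 0, "jaw": 40}
  ]
}}

```text
clock: 11.85
tool_pos: [0.5104, 0.3094, 0.0949]
orientation: [179.8, 0.2, -0.1]
force: [0.5, 0.0, -0.1]
opening: 0.0397
gripper_force: 0.0
```

{"method": "apply_moves", "body": {
  "targets": [
    {"travel": [0, 0, 0], "roll": 0, "jaw": 40},
    {"travel": [0, 0, 0], "roll": 0, "jaw": 40}
  ]
}}

```text
clock: 12.05
tool_pos: [0.5118, 0.3112, 0.0986]
orientation: [180.0, -0.0, -0.1]
force: [0.3, -0.5, 0.4]
opening: 0.0396
gripper_force: 0.0
```

{"method": "apply_moves", "body": {
  "targets": [
    {"travel": [-0.5, -2, 20], "roll": 0, "jaw": 40},
    {"travel": [0, 0, 18], "roll": 0, "jaw": 40},
    {"travel": [0, 0, 10], "roll": 0, "jaw": 40},
    {"travel": [0, 0, 0], "roll": 0, "jaw": 10},
    {"travel": [0, 0, 0], "roll": 0, "jaw": 10},
    {"travel": [0, 0, 0], "roll": 0, "jaw": 10},
    {"travel": [0, 0, 0], "roll": 0, "jaw": 10},
    {"travel": [0, 0, 0], "roll": 0, "jaw": 10}
  ]
}}

```text
clock: 12.85
tool_pos: [0.511, 0.3145, 0.0515]
orientation: [-179.9, -0.1, 0.0]
force: [-0.2, -0.5, 4.6]
opening: 0.0213
gripper_force: 30.0
```

{"method": "apply_moves", "body": {
  "targets": [
    {"travel": [0, 0, -10], "roll": 0, "jaw": 10},
    {"travel": [0, 0, -30], "roll": 0, "jaw": 10},
    {"travel": [0, 0, -40], "roll": 0, "jaw": 10},
    {"travel": [0, 0, -30], "roll": 0, "jaw": 10},
    {"travel": [10, 30, 0], "roll": 0, "jaw": 10},
    {"travel": [16, 45, 0], "roll": 0, "jaw": 10},
    {"travel": [16, 45, 0], "roll": 0, "jaw": 10},
    {"travel": [16, 45, 0], "roll": 0, "jaw": 10},
    {"travel": [16, 45, 0], "roll": 0, "jaw": 10},
    {"travel": [10, 32, 0], "roll": 0, "jaw": 10}
  ]
}}

```text
clock: 13.85
tool_pos: [0.5949, 0.0695, 0.1611]
orientation: [-180.0, -0.0, -0.0]
force: [0.9, 0.9, -1.1]
opening: 0.0212
gripper_force: 30.0
```

{"method": "apply_moves", "body": {
  "targets": [
    {"travel": [6, 20, 0], "roll": 0, "jaw": 10},
    {"travel": [0, 0, 0], "roll": 0, "jaw": 10},
    {"travel": [0, 0, 25], "roll": 0, "jaw": 10},
    {"travel": [0, 0, 20], "roll": 0, "jaw": 10},
    {"travel": [0, 0, 10], "roll": 0, "jaw": 10},
    {"travel": [0, 0, 5], "roll": 0, "jaw": 10},
    {"travel": [0, 0, 0], "roll": 0, "jaw": 10},
    {"travel": [0, 0, 0], "roll": 0, "jaw": 10}
  ]
}}

```text
clock: 14.65
tool_pos: [0.6011, 0.0525, 0.1014]
orientation: [-180.0, -0.1, 0.1]
force: [-1.0, -0.6, -1.1]
opening: 0.0208
gripper_force: 30.0
```

{"method": "apply_moves", "body": {
  "targets": [
    {"travel": [0, 0, 4], "roll": 0, "jaw": 10},
    {"travel": [0, 0, 2], "roll": 0, "jaw": 10},
    {"travel": [0, 0, 1], "roll": 0, "jaw": 10},
    {"travel": [0, 0, 0.5], "roll": 0, "jaw": 10},
    {"travel": [0, 0, 0], "roll": 0, "jaw": 10},
    {"travel": [0, 0, 0], "roll": 0, "jaw": 10}
  ]
}}

```text
clock: 15.25
tool_pos: [0.6008, 0.0518, 0.0935]
orientation: [180.0, -0.0, 0.0]
force: [-0.1, -2.1, 6.5]
opening: 0.0209
gripper_force: 30.0
```

{"method": "apply_moves", "body": {
  "targets": [
    {"travel": [0, 0, 0], "roll": 0, "jaw": 36},
    {"travel": [0, 0, 0], "roll": 0, "jaw": 36},
    {"travel": [0, 0, 0], "roll": 0, "jaw": 36},
    {"travel": [0, 0, -10], "roll": 0, "jaw": 36},
    {"travel": [0, 0, -30], "roll": 0, "jaw": 36},
    {"travel": [0, 0, -40], "roll": 0, "jaw": 36},
    {"travel": [0, 0, -40], "roll": 0, "jaw": 36},
    {"travel": [-20, -10, -40], "roll": 0, "jaw": 36},
    {"travel": [-35, -30, 0], "roll": 0, "jaw": 36},
    {"travel": [-35, -30, 0], "roll": 0, "jaw": 36}
  ]
}}

```text
clock: 16.25
tool_pos: [0.5102, 0.1227, 0.2548]
orientation: [-179.9, -0.1, -0.1]
force: [-0.2, 1.7, -0.3]
opening: 0.0358
gripper_force: 0.0
```

{"method": "apply_moves", "body": {
  "targets": [
    {"travel": [0, -40, -20], "roll": 0, "jaw": 36},
    {"travel": [0, -30, 0], "roll": 0, "jaw": 36},
    {"travel": [0, 0, 0], "roll": 0, "jaw": 36},
    {"travel": [0, 0, 0], "roll": 0, "jaw": 36}
  ]
}}

```text
clock: 16.65
tool_pos: [0.5102, 0.1927, 0.2734]
orientation: [-180.0, -0.0, 0.1]
force: [0.8, 0.4, -0.2]
opening: 0.0361
gripper_force: 0.0
```

```bash
cat > look.py <<'E'
from h import *
import sys
o=ctrl.get_obs();print(o["clock"],o["tool_pos"],o["orientation"][2])
im,C=shot("wrist",sys.argv[1]); np.save(sys.argv[1]+"C.npy",C[1])
for a in sys.argv[2:]:
    x,y,z=map(float,a.split(","))
    s,c,r=disc(im,C,(x,y),z); print(a,"score %.0f"%s,c,"r %.4f"%r,"px",proj(C,(*c,z)).round())
E
python3 look.py w5 .5696,.377,.055 .572,.3115,.055 .511,.313,.055 .4445,.3765,.055 .4475,.2442,.055 .601,.052,.097
```

```text
16.65 [0.5102 0.1927 0.2734] 0.11919072811310713
.5696,.377,.055 score 22 [0.5793 0.3634] r 0.0238 px [171. 107.]
.572,.3115,.055 score 54 [0.572  0.3072] r 0.0227 px [219. 114.]
.511,.313,.055 score 11 [0.5264 0.3257] r 0.0215 px [207. 152.]
.4445,.3765,.055 score nan [0.4285 0.3605] r 0.0215 px [186. 228.]
.4475,.2442,.055 score nan [0.4315 0.2282] r 0.0215 px [288. 226.]
.601,.052,.097 score 59 [0.6007 0.051 ] r 0.0227 px [453.  86.]h.py:38: RuntimeWarning: Mean of empty slice.
  return np.clip(smp(i)-smp(o),-20,60)[ok].mean()
  ret = ret.dtype.type(ret / rcount)
```

{"method": "apply_moves", "body": {
  "targets": [
    {"travel": [0, -40, -20], "roll": 0, "jaw": 36},
    {"travel": [0, -40, -20], "roll": 0, "jaw": 36},
    {"travel": [-20, -30, -20], "roll": 0, "jaw": 36},
    {"travel": [0, 0, 0], "roll": 0, "jaw": 36},
    {"travel": [0, 0, 0], "roll": 0, "jaw": 36}
  ]
}}

```text
clock: 17.2
tool_pos: [0.4903, 0.3018, 0.3332]
orientation: [-180.0, -0.0, 0.1]
force: [0.2, -0.8, -0.6]
opening: 0.0361
gripper_force: 0.0
```

```bash
cat > scan.py <<'E'
from h import *
import sys
z=.055
o=ctrl.get_obs();print(o["clock"],o["tool_pos"],o["orientation"][2])
im,C=shot("wrist",sys.argv[1]); np.save(sys.argv[1]+"C.npy",C[1])
x0,x1,y0,y1=map(float,sys.argv[2:6]); R=[]
for x in np.arange(x0,x1,.02):
    for y in np.arange(y0,y1,.02):
        v=proj(C,(x,y,z))
        if v[1]<185 and 0<v[0]<640: R.append(disc(im,C,(x,y),z,r=(.022,.0245),vmax=210))
R.sort(key=lambda t:-t[0]); F=[]
for s,c,r in R:
    if all(np.linalg.norm(c-f)>.03 for f in F) and s>20: F.append(c); print("%.0f"%s,c,"%.4f"%r,proj(C,(*c,z)).round())
E
python3 scan.py w6 .43 .62 .22 .42
```

```text
17.2 [0.4903 0.3018 0.3332] 0.05370483473059595
46 [0.5641 0.3564] 0.0220 [276. 105.]
46 [0.5727 0.308 ] 0.0220 [311.  98.]
```

{"method": "apply_moves", "body": {
  "targets": [
    {"travel": [41, -3, 20], "roll": 0, "jaw": 34},
    {"travel": [41, -3, 20], "roll": 0, "jaw": 34},
    {"travel": [0, 0, 35], "roll": 8, "jaw": 34},
    {"travel": [0, 0, 35], "roll": 8, "jaw": 34},
    {"travel": [0, 0, 35], "roll": 8, "jaw": 34},
    {"travel": [0, 0, 35], "roll": 8, "jaw": 34},
    {"travel": [0, 0, 25], "roll": 0, "jaw": 34},
    {"travel": [0, 0, 15], "roll": 0, "jaw": 34},
    {"travel": [0, 0, 0], "roll": 0, "jaw": 34},
    {"travel": [0, 0, 0], "roll": 0, "jaw": 34}
  ]
}}

```text
clock: 18.25
tool_pos: [0.5728, 0.3068, 0.1129]
orientation: [179.9, -0.0, -32.0]
force: [-0.1, -0.3, 0.1]
opening: 0.0339
gripper_force: 0.0
```

{"method": "apply_moves", "body": {
  "targets": [
    {"travel": [0, 0, 25], "roll": 0, "jaw": 34},
    {"travel": [0, 0, 25], "roll": 0, "jaw": 34},
    {"travel": [0, 0, 11], "roll": 0, "jaw": 34},
    {"travel": [0, 0, 0], "roll": 0, "jaw": 34},
    {"travel": [0, 0, 0], "roll": 0, "jaw": 10},
    {"travel": [0, 0, 0], "roll": 0, "jaw": 10},
    {"travel": [0, 0, 0], "roll": 0, "jaw": 10},
    {"travel": [0, 0, 0], "roll": 0, "jaw": 10}
  ]
}}

```text
clock: 19.05
tool_pos: [0.5732, 0.3085, 0.0535]
orientation: [-179.9, -0.1, -32.0]
force: [-0.1, -1.4, 5.7]
opening: 0.0211
gripper_force: 30.0
```

{"method": "apply_moves", "body": {
  "targets": [
    {"travel": [0, 0, -10], "roll": 0, "jaw": 10},
    {"travel": [0, 0, -30], "roll": 0, "jaw": 10},
    {"travel": [0, 0, -40], "roll": -8, "jaw": 10},
    {"travel": [0, 0, -30], "roll": -8, "jaw": 10},
    {"travel": [0, 0, -5], "roll": -8, "jaw": 10},
    {"travel": [0, 0, 0], "roll": -8, "jaw": 10}
  ]
}}

```text
clock: 19.65
tool_pos: [0.573, 0.3088, 0.1697]
orientation: [-179.8, -0.2, 0.4]
force: [-0.3, -0.3, -1.5]
opening: 0.0211
gripper_force: 30.0
```

{"method": "apply_moves", "body": {
  "targets": [
    {"travel": [8, 30, 0], "roll": 0, "jaw": 10},
    {"travel": [11, 44, 0], "roll": 0, "jaw": 10},
    {"travel": [11, 44, 0], "roll": 0, "jaw": 10},
    {"travel": [11, 44, 0], "roll": 0, "jaw": 10},
    {"travel": [10, 36, 0], "roll": 0, "jaw": 10},
    {"travel": [4, 15, 0], "roll": 0, "jaw": 10},
    {"travel": [0, 0, 0], "roll": 0, "jaw": 10},
    {"travel": [0, 0, 15], "roll": 0, "jaw": 10},
    {"travel": [0, 0, 0], "roll": 0, "jaw": 10},
    {"travel": [0, 0, 0], "roll": 0, "jaw": 10}
  ]
}}

```text
clock: 20.65
tool_pos: [0.6272, 0.0959, 0.152]
orientation: [180.0, 0.0, 0.1]
force: [0.2, 0.2, 0.1]
opening: 0.0213
gripper_force: 30.0
```

Lower the remaining 56 mm, slowing near the plate.

{"method": "apply_moves", "body": {
  "targets": [
    {"travel": [0, 0.5, 15], "roll": 0, "jaw": 10},
    {"travel": [0, 0, 15], "roll": 0, "jaw": 10},
    {"travel": [0, 0, 12], "roll": 0, "jaw": 10},
    {"travel": [0, 0, 6], "roll": 0, "jaw": 10},
    {"travel": [0, 0, 3], "roll": 0, "jaw": 10},
    {"travel": [0, 0, 2], "roll": 0, "jaw": 10},
    {"travel": [0, 0, 2], "roll": 0, "jaw": 10},
    {"travel": [0, 0, 1], "roll": 0, "jaw": 10},
    {"travel": [0, 0, 0], "roll": 0, "jaw": 10},
    {"travel": [0, 0, 0], "roll": 0, "jaw": 10}
  ]
}}

```text
clock: 21.65
tool_pos: [0.6277, 0.0946, 0.0962]
orientation: [-180.0, -0.0, 0.0]
force: [-0.0, -0.3, -1.0]
opening: 0.0213
gripper_force: 30.0
```

{"method": "apply_moves", "body": {
  "targets": [
    {"travel": [0, 0, 1], "roll": 0, "jaw": 10},
    {"travel": [0, 0, 0], "roll": 0, "jaw": 10},
    {"travel": [0, 0, 0], "roll": 0, "jaw": 34},
    {"travel": [0, 0, 0], "roll": 0, "jaw": 34},
    {"travel": [0, 0, 0], "roll": 0, "jaw": 34},
    {"travel": [0, 0, -10], "roll": 0, "jaw": 34},
    {"travel": [0, 0, -40], "roll": 0, "jaw": 34},
    {"travel": [0, 0, -45], "roll": 0, "jaw": 34},
    {"travel": [-40, -25, -15], "roll": 0, "jaw": 34},
    {"travel": [-40, -25, -15], "roll": 0, "jaw": 34}
  ]
}}

```text
clock: 22.65
tool_pos: [0.5475, 0.1448, 0.2218]
orientation: [-179.9, -0.1, -0.1]
force: [-1.2, 1.1, -0.3]
opening: 0.0337
gripper_force: 0.0
```

{"method": "apply_moves", "body": {
  "targets": [
    {"travel": [-25, -40, -15], "roll": 0, "jaw": 34},
    {"travel": [-20, -35, -15], "roll": 0, "jaw": 34},
    {"travel": [0, 0, -15], "roll": 0, "jaw": 34},
    {"travel": [0, 0, 0], "roll": 0, "jaw": 34},
    {"travel": [0, 0, 0], "roll": 0, "jaw": 34}
  ]
}}

```text
clock: 23.15
tool_pos: [0.5024, 0.2196, 0.2654]
orientation: [-180.0, -0.0, 0.0]
force: [-0.2, 0.2, -0.1]
opening: 0.034
gripper_force: 0.0
```

```bash
python3 look.py w7 .601,.051,.097 .6275,.095,.097 .564,.356,.055 .4475,.2442,.055
```

```text
23.15 [0.5024 0.2196 0.2654] 0.03811906158195316
.601,.051,.097 score 58 [0.6014 0.051 ] r 0.0238 px [484.  77.]
.6275,.095,.097 score 59 [0.6269 0.0947] r 0.0227 px [443.  49.]
.564,.356,.055 score 48 [0.5633 0.356 ] r 0.0227 px [198. 115.]
.4475,.2442,.055 score 60 [0.4492 0.2442] r 0.0227 px [296. 209.]
```

{"method": "apply_moves", "body": {
  "targets": [
    {"travel": [15, -34, 20], "roll": 0, "jaw": 40},
    {"travel": [15, -34, 20], "roll": 0, "jaw": 40},
    {"travel": [15, -34, 20], "roll": 0, "jaw": 40},
    {"travel": [16, -34, 20], "roll": 0, "jaw": 40},
    {"travel": [0, -0.5, 40], "roll": 0, "jaw": 40},
    {"travel": [0, 0, 30], "roll": 0, "jaw": 40},
    {"travel": [0, 0, 10], "roll": 0, "jaw": 40},
    {"travel": [0, 0, 0], "roll": 0, "jaw": 40},
    {"travel": [0, 0, 0], "roll": 0, "jaw": 40}
  ]
}}

```text
clock: 24.1
tool_pos: [0.5644, 0.356, 0.1063]
orientation: [-180.0, -0.1, -0.0]
force: [-0.1, -0.5, 1.1]
opening: 0.0399
gripper_force: 0.0
```

{"method": "apply_moves", "body": {
  "targets": [
    {"travel": [0, 0, 20], "roll": 0, "jaw": 40},
    {"travel": [0, 0, 20], "roll": 0, "jaw": 40},
    {"travel": [0, 0, 13], "roll": 0, "jaw": 40},
    {"travel": [0, 0, 0], "roll": 0, "jaw": 40},
    {"travel": [0, 0, 0], "roll": 0, "jaw": 10},
    {"travel": [0, 0, 0], "roll": 0, "jaw": 10},
    {"travel": [0, 0, 0], "roll": 0, "jaw": 10},
    {"travel": [0, 0, 0], "roll": 0, "jaw": 10}
  ]
}}

```text
clock: 24.9
tool_pos: [0.564, 0.3565, 0.0531]
orientation: [-179.9, -0.1, 0.0]
force: [-0.5, 0.1, 3.9]
opening: 0.021
gripper_force: 30.0
```

{"method": "apply_moves", "body": {
  "targets": [
    {"travel": [0, 0, -10], "roll": 0, "jaw": 10},
    {"travel": [0, 0, -30], "roll": 0, "jaw": 10},
    {"travel": [0, 0, -40], "roll": 0, "jaw": 10},
    {"travel": [0, 0, -32], "roll": 0, "jaw": 10},
    {"travel": [1, 30, -3], "roll": 0, "jaw": 10},
    {"travel": [2, 45, 0], "roll": 0, "jaw": 10},
    {"travel": [2, 45, 0], "roll": 0, "jaw": 10},
    {"travel": [2, 45, 0], "roll": 0, "jaw": 10},
    {"travel": [2, 45, 0], "roll": 0, "jaw": 10},
    {"travel": [2, 35, 0], "roll": 0, "jaw": 10}
  ]
}}

```text
clock: 25.9
tool_pos: [0.574, 0.1089, 0.1678]
orientation: [-180.0, -0.0, -0.0]
force: [1.0, -0.1, -0.6]
opening: 0.0211
gripper_force: 30.0
```

{"method": "apply_moves", "body": {
  "targets": [
    {"travel": [0.5, 16, 0], "roll": 0, "jaw": 10},
    {"travel": [0, 0, 0], "roll": 0, "jaw": 10},
    {"travel": [0, 0, 15], "roll": 0, "jaw": 10},
    {"travel": [0, 0, 0], "roll": 0, "jaw": 10},
    {"travel": [0, 0, 0], "roll": 0, "jaw": 10}
  ]
}}

```text
clock: 26.4
tool_pos: [0.575, 0.0959, 0.1521]
orientation: [180.0, 0.0, 0.1]
force: [0.3, 0.7, -1.0]
opening: 0.021
gripper_force: 30.0
```

{"method": "apply_moves", "body": {
  "targets": [
    {"travel": [0.5, 0.5, 15], "roll": 0, "jaw": 10},
    {"travel": [0, 0, 15], "roll": 0, "jaw": 10},
    {"travel": [0, 0, 12], "roll": 0, "jaw": 10},
    {"travel": [0, 0, 6], "roll": 0, "jaw": 10},
    {"travel": [0, 0, 3], "roll": 0, "jaw": 10},
    {"travel": [0, 0, 2], "roll": 0, "jaw": 10},
    {"travel": [0, 0, 2], "roll": 0, "jaw": 10},
    {"travel": [0, 0, 1], "roll": 0, "jaw": 10},
    {"travel": [0, 0, 1], "roll": 0, "jaw": 10},
    {"travel": [0, 0, 0], "roll": 0, "jaw": 10}
  ]
}}

```text
clock: 27.4
tool_pos: [0.5757, 0.0946, 0.0952]
orientation: [-180.0, -0.0, 0.0]
force: [-0.1, -0.1, -0.3]
opening: 0.021
gripper_force: 30.0
```

{"method": "apply_moves", "body": {
  "targets": [
    {"travel": [0, 0, 0], "roll": 0, "jaw": 34},
    {"travel": [0, 0, 0], "roll": 0, "jaw": 34},
    {"travel": [0, 0, 0], "roll": 0, "jaw": 34},
    {"travel": [0, 0, -10], "roll": 0, "jaw": 34},
    {"travel": [0, 0, -40], "roll": 0, "jaw": 34},
    {"travel": [0, 0, -45], "roll": 0, "jaw": 34},
    {"travel": [-35, -30, -20], "roll": 0, "jaw": 34},
    {"travel": [-35, -40, -20], "roll": 0, "jaw": 34},
    {"travel": [-35, -40, -30], "roll": 0, "jaw": 34},
    {"travel": [-35, -40, -30], "roll": 0, "jaw": 34}
  ]
}}

```text
clock: 28.4
tool_pos: [0.4511, 0.2258, 0.2785]
orientation: [-180.0, -0.0, 0.0]
force: [0.8, 1.5, 0.8]
opening: 0.0338
gripper_force: 0.0
```

{"method": "apply_moves", "body": {
  "targets": [
    {"travel": [0, 0, 0], "roll": 0, "jaw": 34},
    {"travel": [0, 0, 0], "roll": 0, "jaw": 34}
  ]
}}

```text
clock: 28.6
tool_pos: [0.452, 0.2261, 0.278]
orientation: [-179.9, -0.1, 0.2]
force: [0.2, -1.0, -0.7]
opening: 0.0338
gripper_force: 0.0
```

```bash
python3 look.py w8 .601,.051,.097 .6275,.095,.097 .5755,.095,.097 .4445,.377,.055 .4485,.2442,.055
```

```text
28.6 [0.452  0.2261 0.278 ] 0.18102402772851303
.601,.051,.097 score 59 [0.6038 0.0507] r 0.0238 px [492.  23.]
.6275,.095,.097 score 32 [0.6232 0.0954] r 0.0215 px [449.   1.]
.5755,.095,.097 score 60 [0.5752 0.0947] r 0.0215 px [445.  54.]
.4445,.377,.055 score 57 [0.4449 0.376 ] r 0.0227 px [196. 170.]
.4485,.2442,.055 score 50 [0.4482 0.2456] r 0.0227 px [300. 168.]
```

{"method": "apply_moves", "body": {
  "targets": [
    {"travel": [-2, -38, 20], "roll": 0, "jaw": 40},
    {"travel": [-2, -38, 20], "roll": 0, "jaw": 40},
    {"travel": [-2, -37, 20], "roll": 0, "jaw": 40},
    {"travel": [-1, -37, 20], "roll": 0, "jaw": 40},
    {"travel": [0, 0, 40], "roll": 0, "jaw": 40},
    {"travel": [0, 0, 30], "roll": 0, "jaw": 40},
    {"travel": [0, 0, 20], "roll": 0, "jaw": 40},
    {"travel": [0, 0, 0], "roll": 0, "jaw": 40},
    {"travel": [0, 0, 0], "roll": 0, "jaw": 40}
  ]
}}

```text
clock: 29.55
tool_pos: [0.4462, 0.3741, 0.1062]
orientation: [179.9, 0.0, -0.1]
force: [0.3, 0.5, 0.5]
opening: 0.0402
gripper_force: 0.0
```

{"method": "apply_moves", "body": {
  "targets": [
    {"travel": [0, 0, 20], "roll": 0, "jaw": 40},
    {"travel": [0, 0, 20], "roll": 0, "jaw": 40},
    {"travel": [0, 0, 16], "roll": 0, "jaw": 40},
    {"travel": [0, 0, 0], "roll": 0, "jaw": 40},
    {"travel": [0, 0, 0], "roll": 0, "jaw": 10},
    {"travel": [0, 0, 0], "roll": 0, "jaw": 10},
    {"travel": [0, 0, 0], "roll": 0, "jaw": 10},
    {"travel": [0, 0, 0], "roll": 0, "jaw": 10}
  ]
}}

```text
clock: 30.35
tool_pos: [0.4461, 0.376, 0.0519]
orientation: [-179.9, -0.1, 0.0]
force: [-1.1, -0.3, 4.4]
opening: 0.021
gripper_force: 30.0
```

{"method": "apply_moves", "body": {
  "targets": [
    {"travel": [0, 0, -10], "roll": 0, "jaw": 10},
    {"travel": [0, 0, -30], "roll": 0, "jaw": 10},
    {"travel": [0, 0, -40], "roll": 0, "jaw": 10},
    {"travel": [0, 0, -37], "roll": 0, "jaw": 10},
    {"travel": [10, 30, -3], "roll": 0, "jaw": 10},
    {"travel": [15, 42, 0], "roll": 0, "jaw": 10},
    {"travel": [15, 42, 0], "roll": 0, "jaw": 10},
    {"travel": [15, 42, 0], "roll": 0, "jaw": 10},
    {"travel": [15, 42, 0], "roll": 0, "jaw": 10},
    {"travel": [15, 42, 0], "roll": 0, "jaw": 10}
  ]
}}

```text
clock: 31.35
tool_pos: [0.5306, 0.1335, 0.1715]
orientation: [-180.0, -0.0, 0.1]
force: [1.3, 0.2, -0.8]
opening: 0.0212
gripper_force: 30.0
```

{"method": "apply_moves", "body": {
  "targets": [
    {"travel": [15, 42, 0], "roll": 0, "jaw": 10},
    {"travel": [15, 42, 0], "roll": 0, "jaw": 10},
    {"travel": [11, 30, 0], "roll": 0, "jaw": 10},
    {"travel": [4, 13, 0], "roll": 0, "jaw": 10},
    {"travel": [0, 0, 0], "roll": 0, "jaw": 10},
    {"travel": [0, 0, 20], "roll": 0, "jaw": 10},
    {"travel": [0, 0, 0], "roll": 0, "jaw": 10},
    {"travel": [0, 0, 0], "roll": 0, "jaw": 10}
  ]
}}

```text
clock: 32.15
tool_pos: [0.5751, 0.0089, 0.1508]
orientation: [180.0, 0.1, 0.1]
force: [0.4, -0.3, -0.3]
opening: 0.021
gripper_force: 30.0
```

{"method": "apply_moves", "body": {
  "targets": [
    {"travel": [1, 0, 15], "roll": 0, "jaw": 10},
    {"travel": [0, 0, 15], "roll": 0, "jaw": 10},
    {"travel": [0, 0, 12], "roll": 0, "jaw": 10},
    {"travel": [0, 0, 6], "roll": 0, "jaw": 10},
    {"travel": [0, 0, 3], "roll": 0, "jaw": 10},
    {"travel": [0, 0, 2], "roll": 0, "jaw": 10},
    {"travel": [0, 0, 2], "roll": 0, "jaw": 10},
    {"travel": [0, 0, 1], "roll": 0, "jaw": 10},
    {"travel": [0, 0, 0.5], "roll": 0, "jaw": 10},
    {"travel": [0, 0, 0], "roll": 0, "jaw": 10}
  ]
}}

```text
clock: 33.15
tool_pos: [0.5766, 0.0082, 0.0941]
orientation: [180.0, 0.0, 0.0]
force: [-0.1, -0.6, -1.6]
opening: 0.0214
gripper_force: 30.0
```

{"method": "apply_moves", "body": {
  "targets": [
    {"travel": [0, 0, 0], "roll": 0, "jaw": 34},
    {"travel": [0, 0, 0], "roll": 0, "jaw": 34},
    {"travel": [0, 0, 0], "roll": 0, "jaw": 34},
    {"travel": [0, 0, -10], "roll": 0, "jaw": 34},
    {"travel": [0, 0, -40], "roll": 0, "jaw": 34},
    {"travel": [0, 0, -45], "roll": 0, "jaw": 34},
    {"travel": [-25, -40, -20], "roll": 0, "jaw": 34},
    {"travel": [-25, -40, -20], "roll": 0, "jaw": 34},
    {"travel": [-25, -45, -20], "roll": 0, "jaw": 34},
    {"travel": [-25, -45, -20], "roll": 0, "jaw": 34}
  ]
}}

```text
clock: 34.15
tool_pos: [0.4814, 0.1687, 0.2664]
orientation: [-179.9, -0.1, -0.0]
force: [1.4, 1.7, 0.6]
opening: 0.0341
gripper_force: 0.0
```

{"method": "apply_moves", "body": {
  "targets": [
    {"travel": [0, 0, 0], "roll": 0, "jaw": 34},
    {"travel": [0, 0, 0], "roll": 0, "jaw": 34}
  ]
}}

```text
clock: 34.35
tool_pos: [0.4821, 0.1689, 0.2658]
orientation: [-179.9, -0.1, 0.2]
force: [-0.2, -0.4, 0.1]
opening: 0.0338
gripper_force: 0.0
```

```bash
python3 look.py w9 .601,.051,.097 .6275,.095,.097 .5755,.095,.097 .5755,.009,.097 .4485,.2442,.055
```

```text
34.35 [0.4821 0.1689 0.2658] 0.1926138696412959
.601,.051,.097 score 59 [0.605  0.0503] r 0.0215 px [436.  52.]
.6275,.095,.097 score 60 [0.6289 0.0934] r 0.0227 px [394.  25.]
.5755,.095,.097 score 59 [0.5696 0.0884] r 0.0227 px [396.  89.]
.5755,.009,.097 score 60 [0.5752 0.0124] r 0.0227 px [471.  84.]
.4485,.2442,.055 score 51 [0.4482 0.2449] r 0.0227 px [254. 194.]
```

{"method": "apply_moves", "body": {
  "targets": [
    {"travel": [5, 40, -20], "roll": 0, "jaw": 34},
    {"travel": [5, 40, -20], "roll": 0, "jaw": 34},
    {"travel": [5, 36, -20], "roll": 0, "jaw": 34},
    {"travel": [0, 0, 0], "roll": 0, "jaw": 34},
    {"travel": [0, 0, 0], "roll": 0, "jaw": 34}
  ]
}}

```text
clock: 34.9
tool_pos: [0.4976, 0.0498, 0.3241]
orientation: [-180.0, 0.0, -0.2]
force: [-0.3, -0.1, -0.8]
opening: 0.0336
gripper_force: 0.0
```

```bash
python3 look.py w10 .601,.051,.097 .6275,.095,.097 .5755,.095,.097 .5755,.009,.097
```

```text
34.9 [0.4976 0.0498 0.3241] -0.2106530960329419
.601,.051,.097 score 59 [0.6064 0.0497] r 0.0227 px [315.  73.]
.6275,.095,.097 score 60 [0.6285 0.0944] r 0.0227 px [277.  53.]
.5755,.095,.097 score 58 [0.5719 0.089 ] r 0.0227 px [283. 103.]
.5755,.009,.097 score 60 [0.5735 0.0117] r 0.0227 px [347. 102.]
```

{"method": "apply_moves", "body": {
  "targets": [
    {"travel": [25, -13, 30], "roll": 0, "jaw": 34},
    {"travel": [25, -13, 30], "roll": 0, "jaw": 34},
    {"travel": [24, -13, 30], "roll": 0, "jaw": 34},
    {"travel": [0, 0, 40], "roll": 0, "jaw": 34},
    {"travel": [0, 0, 30], "roll": 0, "jaw": 34},
    {"travel": [0, 0, 10], "roll": 0, "jaw": 34},
    {"travel": [0, 0, 0], "roll": 0, "jaw": 34},
    {"travel": [0, 0, 0], "roll": 0, "jaw": 34}
  ]
}}

```text
clock: 35.75
tool_pos: [0.5722, 0.0911, 0.1556]
orientation: [-180.0, -0.1, 0.1]
force: [0.2, 0.7, 0.9]
opening: 0.034
gripper_force: 0.0
```

{"method": "apply_moves", "body": {
  "targets": [
    {"travel": [0, 2, 20], "roll": 0, "jaw": 34},
    {"travel": [0, 0, 25], "roll": 0, "jaw": 34},
    {"travel": [0, 0, 15], "roll": 0, "jaw": 34},
    {"travel": [0, 0, 0], "roll": 0, "jaw": 34},
    {"travel": [0, 0, 0], "roll": 0, "jaw": 10},
    {"travel": [0, 0, 0], "roll": 0, "jaw": 10},
    {"travel": [0, 0, 0], "roll": 0, "jaw": 10},
    {"travel": [0, 0, 0], "roll": 0, "jaw": 10}
  ]
}}

```text
clock: 36.55
tool_pos: [0.5727, 0.089, 0.0962]
orientation: [-180.0, -0.2, 0.1]
force: [0.5, -1.0, 5.5]
opening: 0.0211
gripper_force: 30.0
```

{"method": "apply_moves", "body": {
  "targets": [
    {"travel": [0, 0, -3], "roll": 0, "jaw": 10},
    {"travel": [0, 0, 0], "roll": 0, "jaw": 10},
    {"travel": [1.5, -3, 0], "roll": 0, "jaw": 10},
    {"travel": [1.5, -3.5, 0], "roll": 0, "jaw": 10},
    {"travel": [0, 0, 0], "roll": 0, "jaw": 10},
    {"travel": [0, 0, 0], "roll": 0, "jaw": 10}
  ]
}}

```text
clock: 37.15
tool_pos: [0.5744, 0.0954, 0.0971]
orientation: [180.0, 0.0, 0.0]
force: [1.1, 0.1, -0.6]
opening: 0.0209
gripper_force: 30.0
```

{"method": "apply_moves", "body": {
  "targets": [
    {"travel": [0, 0, 2], "roll": 0, "jaw": 10},
    {"travel": [0, 0, 1], "roll": 0, "jaw": 10},
    {"travel": [0, 0, 0], "roll": 0, "jaw": 34},
    {"travel": [0, 0, 0], "roll": 0, "jaw": 34},
    {"travel": [0, 0, 0], "roll": 0, "jaw": 34},
    {"travel": [0, 0, -15], "roll": 0, "jaw": 34},
    {"travel": [0, 0, -40], "roll": 0, "jaw": 34},
    {"travel": [16, 23, -15], "roll": 0, "jaw": 34},
    {"travel": [16, 22.5, 0], "roll": 0, "jaw": 34},
    {"travel": [0, 0, 0], "roll": 7.5, "jaw": 34}
  ]
}}

```text
clock: 38.15
tool_pos: [0.608, 0.048, 0.1647]
orientation: [-180.0, -0.1, -7.6]
force: [-0.6, 0.6, -0.6]
opening: 0.0342
gripper_force: 0.0
```

{"method": "apply_moves", "body": {
  "targets": [
    {"travel": [0, 0, 0], "roll": 8, "jaw": 34},
    {"travel": [0, 0, 0], "roll": 8, "jaw": 34},
    {"travel": [0, 0, 0], "roll": 8, "jaw": 34},
    {"travel": [0, 0, 0], "roll": 8, "jaw": 34},
    {"travel": [0, 0, 0], "roll": 8, "jaw": 34},
    {"travel": [0, 0, 0], "roll": 8, "jaw": 34},
    {"travel": [0, 0, 0], "roll": 8.5, "jaw": 34},
    {"travel": [0, 0, 0], "roll": 8.5, "jaw": 34},
    {"travel": [0, 0, 0], "roll": 8.5, "jaw": 34},
    {"travel": [0, 0, 0], "roll": 8.5, "jaw": 34}
  ]
}}

```text
clock: 39.15
tool_pos: [0.6063, 0.0498, 0.164]
orientation: [180.0, -0.0, -89.8]
force: [0.4, -0.5, 0.1]
opening: 0.0343
gripper_force: 0.0
```

{"method": "apply_moves", "body": {
  "targets": [
    {"travel": [0, 0, 0], "roll": 0, "jaw": 34},
    {"travel": [0, 0, 0], "roll": 0, "jaw": 34}
  ]
}}

```text
clock: 39.35
tool_pos: [0.6064, 0.0497, 0.1641]
orientation: [180.0, -0.0, -89.2]
force: [-0.8, -0.3, -0.4]
opening: 0.0341
gripper_force: 0.0
```

{"method": "apply_moves", "body": {
  "targets": [
    {"travel": [0, 0, 25], "roll": 0, "jaw": 34},
    {"travel": [0, 0, 28], "roll": 0, "jaw": 34},
    {"travel": [0, 0, 15], "roll": 0, "jaw": 34},
    {"travel": [0, 0, 0], "roll": 0, "jaw": 34},
    {"travel": [0, 0, 0], "roll": 0, "jaw": 10},
    {"travel": [0, 0, 0], "roll": 0, "jaw": 10},
    {"travel": [0, 0, 0], "roll": 0, "jaw": 10},
    {"travel": [0, 0, 0], "roll": 0, "jaw": 10}
  ]
}}

```text
clock: 40.15
tool_pos: [0.6072, 0.05, 0.0975]
orientation: [-179.9, 0.0, -89.4]
force: [0.4, -0.7, 1.6]
opening: 0.0211
gripper_force: 30.0
```

{"method": "apply_moves", "body": {
  "targets": [
    {"travel": [0, 0, -3], "roll": 0, "jaw": 10},
    {"travel": [0, 0, 0], "roll": 0, "jaw": 10},
    {"travel": [-1, 2, 0], "roll": 0, "jaw": 10},
    {"travel": [-1, 2, 0], "roll": 0, "jaw": 10},
    {"travel": [0, 0, 0], "roll": 0, "jaw": 10},
    {"travel": [0, 0, 0], "roll": 0, "jaw": 10}
  ]
}}

```text
clock: 40.75
tool_pos: [0.6023, 0.0518, 0.0993]
orientation: [180.0, -0.0, -89.5]
force: [0.1, 0.4, -1.1]
opening: 0.0208
gripper_force: 29.9
```

{"method": "apply_moves", "body": {
  "targets": [
    {"travel": [0, 0, 2], "roll": 0, "jaw": 10},
    {"travel": [0, 0, 1], "roll": 0, "jaw": 10},
    {"travel": [0, 0, 0], "roll": 0, "jaw": 32},
    {"travel": [0, 0, 0], "roll": 0, "jaw": 32},
    {"travel": [0, 0, 0], "roll": 0, "jaw": 32},
    {"travel": [0, 0, -15], "roll": 0, "jaw": 32},
    {"travel": [0, 0, -40], "roll": 0, "jaw": 32},
    {"travel": [0, 0, -45], "roll": 0, "jaw": 32},
    {"travel": [-30, 0, -40], "roll": 0, "jaw": 32},
    {"travel": [-30, 0, -40], "roll": 0, "jaw": 32}
  ]
}}

```text
clock: 41.75
tool_pos: [0.6018, 0.1117, 0.2782]
orientation: [-180.0, 0.0, -89.6]
force: [0.8, 0.6, 0.2]
opening: 0.0317
gripper_force: 0.0
```

{"method": "apply_moves", "body": {
  "targets": [
    {"travel": [-37, 0, -30], "roll": 0, "jaw": 32},
    {"travel": [0, 0, -20], "roll": 0, "jaw": 32},
    {"travel": [0, 0, 0], "roll": 0, "jaw": 32},
    {"travel": [0, 0, 0], "roll": 0, "jaw": 32}
  ]
}}

```text
clock: 42.15
tool_pos: [0.6015, 0.149, 0.3261]
orientation: [180.0, 0.0, -89.5]
force: [-0.4, -0.4, -0.6]
opening: 0.0315
gripper_force: 0.0
```

```bash
python3 look.py w11 .602,.052,.097 .6285,.0945,.097 .575,.095,.097 .5735,.0117,.097
```

```text
42.15 [0.6015 0.149  0.3261] -89.45908766352923
.602,.052,.097 score 58 [0.6007 0.0527] r 0.0227 px [316.  84.]
.6285,.0945,.097 score 58 [0.6289 0.0953] r 0.0227 px [293. 120.]
.575,.095,.097 score 57 [0.573  0.0937] r 0.0227 px [338. 119.]
.5735,.0117,.097 score 60 [0.5746 0.0107] r 0.0227 px [339.  46.]
```

{"method": "apply_moves", "body": {
  "targets": [
    {"travel": [-24, 38, 20], "roll": 0, "jaw": 38},
    {"travel": [-24, 38, 20], "roll": 0, "jaw": 38},
    {"travel": [-24, 38, 20], "roll": 0, "jaw": 38},
    {"travel": [-24, 39.5, 20], "roll": 0, "jaw": 38},
    {"travel": [0, 0, 40], "roll": 0, "jaw": 38},
    {"travel": [0, 0, 40], "roll": 0, "jaw": 38},
    {"travel": [0, 0, 40], "roll": 0, "jaw": 38},
    {"travel": [0, 0, 20], "roll": 0, "jaw": 38},
    {"travel": [0, 0, 0], "roll": 0, "jaw": 38},
    {"travel": [0, 0, 0], "roll": 0, "jaw": 38}
  ]
}}

```text
clock: 43.2
tool_pos: [0.4476, 0.2426, 0.1064]
orientation: [180.0, -0.1, -89.5]
force: [0.7, 1.1, 1.0]
opening: 0.0381
gripper_force: 0.0
```

{"method": "apply_moves", "body": {
  "targets": [
    {"travel": [-2, 0, 20], "roll": 0, "jaw": 38},
    {"travel": [0, 0, 20], "roll": 0, "jaw": 38},
    {"travel": [0, 0, 14], "roll": 0, "jaw": 38},
    {"travel": [0, 0, 0], "roll": 0, "jaw": 38},
    {"travel": [0, 0, 0], "roll": 0, "jaw": 10},
    {"travel": [0, 0, 0], "roll": 0, "jaw": 10},
    {"travel": [0, 0, 0], "roll": 0, "jaw": 10},
    {"travel": [0, 0, 0], "roll": 0, "jaw": 10}
  ]
}}

```text
clock: 44.0
tool_pos: [0.4484, 0.2459, 0.0537]
orientation: [-179.9, 0.1, -89.4]
force: [0.4, -0.2, 5.6]
opening: 0.0214
gripper_force: 30.0
```

{"method": "apply_moves", "body": {
  "targets": [
    {"travel": [0, 0, -10], "roll": 0, "jaw": 10},
    {"travel": [0, 0, -30], "roll": 0, "jaw": 10},
    {"travel": [0, 0, -45], "roll": 0, "jaw": 10},
    {"travel": [0, 0, -45], "roll": 0, "jaw": 10},
    {"travel": [0, 0, -25], "roll": 0, "jaw": 10},
    {"travel": [0, 0, 0], "roll": 0, "jaw": 10}
  ]
}}

```text
clock: 44.6
tool_pos: [0.4489, 0.2464, 0.2124]
orientation: [-179.7, 0.3, -89.4]
force: [0.2, -0.1, -1.6]
opening: 0.0212
gripper_force: 30.0
```

{"method": "apply_moves", "body": {
  "targets": [
    {"travel": [25, -18, 0], "roll": 0, "jaw": 10},
    {"travel": [38, -28, 0], "roll": 0, "jaw": 10},
    {"travel": [38, -28, 0], "roll": 0, "jaw": 10},
    {"travel": [38, -28, 0], "roll": 0, "jaw": 10},
    {"travel": [38, -30, 0], "roll": 0, "jaw": 10},
    {"travel": [38, -30, 0], "roll": 0, "jaw": 10},
    {"travel": [20, -16, 0], "roll": 0, "jaw": 10},
    {"travel": [0, 0, 0], "roll": 0, "jaw": 10},
    {"travel": [0, 0, 0], "roll": 0, "jaw": 10}
  ]
}}

```text
clock: 45.5
tool_pos: [0.6269, 0.0111, 0.2062]
orientation: [179.9, -0.0, -89.6]
force: [-0.4, 0.9, -0.6]
opening: 0.021
gripper_force: 30.0
```

{"method": "apply_moves", "body": {
  "targets": [
    {"travel": [1, -0.5, 25], "roll": 0, "jaw": 10},
    {"travel": [0, 0, 30], "roll": 0, "jaw": 10},
    {"travel": [0, 0, 0], "roll": 0, "jaw": 10},
    {"travel": [0, 0, 20], "roll": 0, "jaw": 10},
    {"travel": [0, 0, 15], "roll": 0, "jaw": 10},
    {"travel": [0, 0, 10], "roll": 0, "jaw": 10},
    {"travel": [0, 0, 5], "roll": 0, "jaw": 10},
    {"travel": [0, 0, 2], "roll": 0, "jaw": 10},
    {"travel": [0, 0, 0], "roll": 0, "jaw": 10},
    {"travel": [0, 0, 0], "roll": 0, "jaw": 10}
  ]
}}

```text
clock: 46.5
tool_pos: [0.6286, 0.0109, 0.1013]
orientation: [-179.9, 0.0, -89.5]
force: [0.2, -0.1, -0.6]
opening: 0.021
gripper_force: 30.0
```

{"method": "apply_moves", "body": {
  "targets": [
    {"travel": [1, 0.7, 2], "roll": 0, "jaw": 10},
    {"travel": [0, 0, 2], "roll": 0, "jaw": 10},
    {"travel": [0, 0, 1], "roll": 0, "jaw": 10},
    {"travel": [0, 0, 1], "roll": 0, "jaw": 10},
    {"travel": [0, 0, 0], "roll": 0, "jaw": 10},
    {"travel": [0, 0, 0], "roll": 0, "jaw": 10}
  ]
}}

```text
clock: 47.1
tool_pos: [0.628, 0.0096, 0.0956]
orientation: [-179.9, -0.0, -89.5]
force: [-1.8, -0.6, 6.2]
opening: 0.0213
gripper_force: 30.0
```

{"method": "apply_moves", "body": {
  "targets": [
    {"travel": [0, 0, 0], "roll": 0, "jaw": 31},
    {"travel": [0, 0, 0], "roll": 0, "jaw": 31},
    {"travel": [0, 0, 0], "roll": 0, "jaw": 31},
    {"travel": [0, 0, -15], "roll": 0, "jaw": 31},
    {"travel": [0, 0, -40], "roll": 0, "jaw": 31},
    {"travel": [0, 0, -45], "roll": 0, "jaw": 31},
    {"travel": [-40, 8, -30], "roll": 0, "jaw": 31},
    {"travel": [-40, 9, -30], "roll": 0, "jaw": 31},
    {"travel": [-40, 9, -35], "roll": 0, "jaw": 31},
    {"travel": [-19, 0, -35], "roll": 0, "jaw": 31}
  ]
}}

```text
clock: 48.1
tool_pos: [0.5998, 0.1468, 0.3222]
orientation: [180.0, 0.0, -89.4]
force: [1.4, -0.2, 0.7]
opening: 0.0305
gripper_force: 0.0
```

{"method": "apply_moves", "body": {
  "targets": [
    {"travel": [0, 0, 0], "roll": 0, "jaw": 50},
    {"travel": [0, 0, 0], "roll": 0, "jaw": 50},
    {"travel": [0, 0, 0], "roll": 0, "jaw": 50}
  ]
}}

```text
clock: 48.4
tool_pos: [0.6006, 0.1441, 0.3199]
orientation: [179.9, -0.0, -89.5]
force: [-0.5, -0.1, -0.5]
opening: 0.0479
gripper_force: 0.0
```

```bash
python3 look.py w12 .601,.0527,.097 .6289,.095,.097 .574,.094,.097 .574,.011,.097 .6275,.009,.097
python3 - <<'E'
from h import *
im=cv2.imread("pics/w12.png"); s=cv2.imread("pics/s3.png")
im2,_=shot("side","s12")
cv2.imwrite("pics/v12.png",np.hstack([im[0:210,200:470],cv2.resize(im2[120:300,250:400],(175,210))]))
E
```

```text
48.4 [0.6006 0.1441 0.3199] -89.48856926485553
.601,.0527,.097 score 59 [0.6014 0.052 ] r 0.0227 px [314.  87.]
.6289,.095,.097 score 58 [0.6293 0.0944] r 0.0227 px [291. 124.]
.574,.094,.097 score 57 [0.5734 0.094 ] r 0.0227 px [337. 124.]
.574,.011,.097 score 60 [0.5737 0.0113] r 0.0227 px [339.  50.]
.6275,.009,.097 score 60 [0.6269 0.0104] r 0.0227 px [293.  49.]
```

{"method": "apply_moves", "body": {
  "targets": [
    {"travel": [40, 8, 0], "roll": 0, "jaw": 55},
    {"travel": [45, 10, 0], "roll": 0, "jaw": 55},
    {"travel": [45, 10, 0], "roll": 0, "jaw": 55},
    {"travel": [45, 10, 0], "roll": 0, "jaw": 55},
    {"travel": [45, 10, 0], "roll": 0, "jaw": 55},
    {"travel": [45, 10, 0], "roll": 0, "jaw": 55},
    {"travel": [46.5, 8.5, 0], "roll": 0, "jaw": 55},
    {"travel": [0, 0, 40], "roll": 0, "jaw": 55},
    {"travel": [0, 0, 40], "roll": 0, "jaw": 55},
    {"travel": [0, 0, 40], "roll": 0, "jaw": 55}
  ]
}}

```text
clock: 49.5
tool_pos: [0.5364, -0.169, 0.1993]
orientation: [180.0, 0.0, -89.6]
force: [1.3, 1.1, -0.0]
opening: 0.0551
gripper_force: 0.0
```

{"method": "apply_moves", "body": {
  "targets": [
    {"travel": [0, 0, 20], "roll": 0, "jaw": 55},
    {"travel": [0, 0, 0], "roll": 0, "jaw": 55},
    {"travel": [0, 0, 0], "roll": 0, "jaw": 55}
  ]
}}

```text
clock: 49.8
tool_pos: [0.5375, -0.1682, 0.1813]
orientation: [180.0, -0.0, -89.5]
force: [-0.5, -0.5, 1.3]
opening: 0.055
gripper_force: 0.0
```

{"method": "apply_moves", "body": {
  "targets": [
    {"travel": [-0.5, 3.3, 20], "roll": 0, "jaw": 55},
    {"travel": [0, 0, 20], "roll": 0, "jaw": 55},
    {"travel": [0, 0, 15], "roll": 0, "jaw": 55},
    {"travel": [0, 0, 5], "roll": 0, "jaw": 55},
    {"travel": [0, 0, 0], "roll": 0, "jaw": 55},
    {"travel": [0, 0, 0], "roll": 0, "jaw": 15},
    {"travel": [0, 0, 0], "roll": 0, "jaw": 15},
    {"travel": [0, 0, 0], "roll": 0, "jaw": 15},
    {"travel": [0, 0, 0], "roll": 0, "jaw": 15},
    {"travel": [0, 0, 0], "roll": 0, "jaw": 15}
  ]
}}

```text
clock: 50.8
tool_pos: [0.5345, -0.1671, 0.1218]
orientation: [-180.0, -0.0, -89.5]
force: [-1.4, 1.1, 4.8]
opening: 0.0315
gripper_force: 30.0
```

{"method": "apply_moves", "body": {
  "targets": [
    {"travel": [0, 0, -5], "roll": 0, "jaw": 15},
    {"travel": [0, 0, -15], "roll": 0, "jaw": 15},
    {"travel": [0, 0, -30], "roll": 0, "jaw": 15},
    {"travel": [0, 0, -30], "roll": 0, "jaw": 15},
    {"travel": [0, 0, -30], "roll": 0, "jaw": 15},
    {"travel": [0, 0, 0], "roll": 0, "jaw": 15},
    {"travel": [0, 0, 0], "roll": 0, "jaw": 15}
  ]
}}

```text
clock: 51.5
tool_pos: [0.5338, -0.1668, 0.2309]
orientation: [-180.0, 0.0, -89.5]
force: [0.0, -0.7, -4.5]
opening: 0.0314
gripper_force: 30.0
```

{"method": "apply_moves", "body": {
  "targets": [
    {"travel": [-20, -6, 0], "roll": 0, "jaw": 15},
    {"travel": [-28, -9, 0], "roll": 0, "jaw": 15},
    {"travel": [-28, -9, 0], "roll": 0, "jaw": 15},
    {"travel": [-28, -9, 0], "roll": 0, "jaw": 15},
    {"travel": [-28, -9, 0], "roll": 0, "jaw": 15},
    {"travel": [-28, -9, 0], "roll": 0, "jaw": 15},
    {"travel": [-28, -9, 0], "roll": 0, "jaw": 15},
    {"travel": [-20, -6, 0], "roll": 0, "jaw": 15},
    {"travel": [-11, -2, 0], "roll": 0, "jaw": 15},
    {"travel": [0, 0, 0], "roll": 0, "jaw": 15}
  ]
}}

```text
clock: 52.5
tool_pos: [0.5998, 0.0535, 0.2299]
orientation: [179.9, -0.0, -89.4]
force: [-0.1, -1.1, -4.3]
opening: 0.0309
gripper_force: 30.0
```

{"method": "apply_moves", "body": {
  "targets": [
    {"travel": [0, 0, 0], "roll": 0, "jaw": 15},
    {"travel": [0, 0, 0], "roll": 0, "jaw": 15}
  ]
}}

```text
clock: 52.7
tool_pos: [0.5998, 0.0516, 0.231]
orientation: [180.0, -0.0, -89.5]
force: [0.4, -0.2, -3.5]
opening: 0.0314
gripper_force: 30.0
```

{"method": "apply_moves", "body": {
  "targets": [
    {"travel": [0, -1.5, 15], "roll": 0, "jaw": 15},
    {"travel": [0, 0, 20], "roll": 0, "jaw": 15},
    {"travel": [0, 0, 15], "roll": 0, "jaw": 15},
    {"travel": [0, 0, 10], "roll": 0, "jaw": 15},
    {"travel": [0, 0, 6], "roll": 0, "jaw": 15},
    {"travel": [0, 0, 3], "roll": 0, "jaw": 15},
    {"travel": [0, 0, 0], "roll": 0, "jaw": 15},
    {"travel": [0, 0, 0], "roll": 0, "jaw": 15}
  ]
}}

```text
clock: 53.5
tool_pos: [0.6021, 0.0526, 0.1628]
orientation: [-179.9, 0.0, -89.5]
force: [-0.1, 1.0, -4.0]
opening: 0.0314
gripper_force: 30.0
```

Run:
```python
from h import *
im,C=shot("wrist","w13");o=ctrl.get_obs();print(o["tool_pos"],o["force"])
print(lidfit(im,C,.096+.005,(150,0,490,200)))
```

```text
[0.6021 0.0526 0.1628] [ 0.0597 -0.4031 -4.1073]
(array([0.6018, 0.0523]), np.float64(0.09502210629570397), 1035)
```

Centred to within 1 mm. Lower the last 6 mm slowly.

{"method": "apply_moves", "body": {
  "targets": [
    {"travel": [0, 0, 2], "roll": 0, "jaw": 15},
    {"travel": [0, 0, 2], "roll": 0, "jaw": 15},
    {"travel": [0, 0, 1], "roll": 0, "jaw": 15},
    {"travel": [0, 0, 0.5], "roll": 0, "jaw": 15},
    {"travel": [0, 0, 0.5], "roll": 0, "jaw": 15},
    {"travel": [0, 0, 0], "roll": 0, "jaw": 15},
    {"travel": [0, 0, 0], "roll": 0, "jaw": 15}
  ]
}}

```text
clock: 54.25
tool_pos: [0.6015, 0.0525, 0.1568]
orientation: [-180.0, 0.0, -89.5]
force: [-5.9, 1.9, 5.4]
opening: 0.0311
gripper_force: 30.0
```

{"method": "apply_moves", "body": {
  "targets": [
    {"travel": [0, 0, 0], "roll": 0, "jaw": 60},
    {"travel": [0, 0, 0], "roll": 0, "jaw": 60},
    {"travel": [0, 0, 0], "roll": 0, "jaw": 60},
    {"travel": [0, 0, 0], "roll": 0, "jaw": 60},
    {"travel": [0, 0, -20], "roll": 0, "jaw": 60},
    {"travel": [0, 0, -40], "roll": 0, "jaw": 60},
    {"travel": [0, 0, -30], "roll": -8.5, "jaw": 60},
    {"travel": [0, 0, -30], "roll": -8.5, "jaw": 60},
    {"travel": [0, 0, -25], "roll": -8.5, "jaw": 60},
    {"travel": [0, 0, -25], "roll": -8.5, "jaw": 60}
  ]
}}

```text
clock: 55.25
tool_pos: [0.6017, 0.0525, 0.3274]
orientation: [-180.0, -0.0, -55.1]
force: [0.1, -0.2, 0.2]
opening: 0.0604
gripper_force: 0.0
```

{"method": "apply_moves", "body": {
  "targets": [
    {"travel": [0, 0, 0], "roll": -8.5, "jaw": 60},
    {"travel": [0, 0, 0], "roll": -8.5, "jaw": 60},
    {"travel": [0, 0, 0], "roll": -8.5, "jaw": 60},
    {"travel": [0, 0, 0], "roll": -8.5, "jaw": 60},
    {"travel": [0, 0, 0], "roll": -8.5, "jaw": 60},
    {"travel": [0, 0, 0], "roll": -8.5, "jaw": 60},
    {"travel": [0, 0, 0], "roll": -4.5, "jaw": 60},
    {"travel": [-45, 0, 0], "roll": 0, "jaw": 60},
    {"travel": [-45, 0, 0], "roll": 0, "jaw": 60}
  ]
}}

```text
clock: 56.15
tool_pos: [0.5111, 0.0524, 0.3245]
orientation: [179.9, 0.1, -0.0]
force: [-2.1, 1.6, 0.7]
opening: 0.06
gripper_force: 0.0
```

{"method": "apply_moves", "body": {
  "targets": [
    {"travel": [-45, 0, 0], "roll": 0, "jaw": 50},
    {"travel": [-45, 0, 0], "roll": 0, "jaw": 50},
    {"travel": [0, 0, 0], "roll": 0, "jaw": 50},
    {"travel": [0, 0, 0], "roll": 0, "jaw": 50}
  ]
}}

```text
clock: 56.55
tool_pos: [0.4212, 0.0525, 0.3272]
orientation: [-179.9, -0.2, 0.1]
force: [0.2, 1.3, -0.2]
opening: 0.0498
gripper_force: 0.0
```

Run:
```python
from h import *
o=ctrl.get_obs();print(o["tool_pos"],o["orientation"][2],o["clock"])
im,C=shot("wrist","w14");np.save("w14C.npy",C[1])
print(lidfit(im,C,.095,(150,0,490,200)))
hsv=cv2.cvtColor(im,cv2.COLOR_BGR2HSV);m=((hsv[...,0]<6)|(hsv[...,0]>174))&(hsv[...,1]>150)&(hsv[...,2]>60);m[206:]=0
n,l,st,ce=cv2.connectedComponentsWithStats(m.astype(np.uint8))
for i in range(1,n):
    if st[i,4]>80:
        q=np.argwhere(l==i)[:,::-1].astype(np.float32);W=np.array([at_z(C,p,.116) for p in q]).astype(np.float32)*1000
        print(st[i],ce[i],cv2.minAreaRect(W))
```

```text
[0.4212 0.0525 0.3272] 0.0978520911119241 56.55
(array([0.6011, 0.0526]), np.float64(0.09496970376696542), 490)
[339  96  15  45 473] [346.2516 117.7526] ((478.8247985839844, 17.484970092773438), (50.15614700317383, 16.356477737426758), 1.199238896369934)
```

Run:
```python
from h import *
im=cv2.imread("pics/w14.png");C=(cam("wrist")[0],np.load("w14C.npy"))
crop=im[94:144,334:360].astype(int)
print(crop[::3,:,2])
```

```text
[[246 226 199 180 201 190 164 143 126 159 194 193 192 191 190 190 191 190
  189 188 186 187 188 188 187 188]
 [136 157 179 204 217 206 169 161 202 223 230 231 232 232 227 215 197 190
  190 189 189 189 189 188 187 187]
 [119 141 162 187 213 178  93 177 228 235 239 240 240 240 238 232 205 167
  190 190 189 190 189 189 188 187]
 [121 128 146 167 196 176 104 158 222 233 239 241 240 241 239 232 202 170
  191 188 187 187 188 187 188 188]
 [154  94 133 152 176 174 121 136 210 232 238 241 240 241 239 234 215 187
  190 190 190 190 189 187 186 187]
 [193 154 105 138 159 154 112 123 201 233 237 241 240 241 240 236 223 189
  169 192 191 190 191 191 189 189]
 [196 156  55 142 218 233 187 100 186 234 235 236 240 241 240 240 236 179
  139 193 191 190 190 190 190 190]
 [ 99 115 203 231 200 115  97 203 246 242 241 240 240 240 240 240 240 241
  243 218 154 188 187 188 188 188]
 [ 68 142 221 222 160  79 181 242 242 241 241 240 240 240 240 240 240 240
  241 240 221 186 188 188 188 189]
 [146  79 169 223 203 124  88 209 246 242 241 241 240 240 240 240 240 241
  243 233 196 189 188 187 186 188]
 [193 190 157 125 176 223 214 147 107 189 237 242 241 241 240 240 239 229
  187 167 190 190 190 188 188 188]
 [187 187 189 192 191 172 130  94  98 181 230 235 240 240 241 241 237 230
  195 157 191 190 188 188 188 188]
 [185 186 188 190 191 192 191 159  98 163 224 234 239 241 241 241 238 233
  204 164 189 188 187 187 187 188]
 [187 188 190 190 189 190 192 171 111 140 213 232 239 241 241 241 239 233
  200 164 187 188 187 188 186 185]
 [192 191 191 191 190 191 192 180 130 123 199 232 238 241 240 241 240 234
  215 184 188 187 187 187 188 188]
 [190 191 190 191 190 189 186 188 189 163 159 208 225 226 225 225 224 195
  173 188 188 186 187 188 187 188]
 [191 191 192 191 191 191 191 191 190 191 190 190 188 186 188 189 190 188
  188 187 186 186 187 188 188 188]]
```

Run:
```python
from h import *
C=(cam("wrist")[0],np.load("w14C.npy"))
for z in(.116,.12):
    a=at_z(C,(345.5,99),z);b=at_z(C,(348.1,136),z);h=at_z(C,(347,118),z+.001);print(a,b,h,np.degrees(np.arctan2(*(a-b)[::-1])))
C2=(C[0],np.load("w2C.npy"))
im=cv2.imread("pics/w2.png");print(im[164:206:4,330:356,2])
```

```text
[0.5005 0.0186] [0.4585 0.0145] [0.4793 0.0164] 5.653742579539294
[0.5004 0.019 ] [0.4588 0.0149] [0.4793 0.0168] 5.653742579539299
[[182 147 101 132 153 176 187 149  94  96  98  95  94  91  90 145 186 183
  181 182 182 181 181 181 181 181]
 [182 186 154 106 131 154 143 107 172 223 229 234 235 235 234 226 191 162
  182 181 181 180 177 177 178 179]
 [184 154  79  58  65  58  58  77 161 221 229 235 236 236 235 230 211 161
  153 182 181 180 180 179 178 178]
 [185 146  45 114 187 218 186 106 129 201 227 233 236 236 236 232 222 189
  156 174 172 181 180 179 179 179]
 [180 177 149 161 206 178 110  87 113 169 221 235 236 236 236 232 220 165
  113 160 157 158 180 178 178 179]
 [181 180 181 152 148 193 157 123 217 239 237 236 236 236 236 236 236 236
  238 227 188 176 178 178 177 175]
 [181 181 181 181 181 182 179 156 204 240 237 236 236 236 236 236 236 236
  239 223 175 176 177 178 179 180]
 [180 181 181 181 183 182 181 183 153 115 187 228 233 236 235 236 233 226
  191 154 179 176 175 178 178 178]
 [181 182 181 181 181 181 182 184 162 107 164 222 230 236 236 236 235 227
  191 157 179 178 178 177 176 176]
 [181 180 180 179 180 181 181 181 181 155 153 208 227 234 236 236 236 230
  215 174 159 180 179 179 179 178]
 [180 179 179 179 180 180 181 181 180 180 176 177 200 217 218 220 210 175
  160 178 178 177 177 179 177 177]]
```

{"method": "apply_moves", "body": {
  "targets": [
    {"travel": [29, 18, 20], "roll": 0, "jaw": 40},
    {"travel": [29, 18, 20], "roll": 0, "jaw": 40},
    {"travel": [0, 0, 40], "roll": -6, "jaw": 40},
    {"travel": [0, 0, 40], "roll": 0, "jaw": 40},
    {"travel": [0, 0, 30], "roll": 0, "jaw": 40},
    {"travel": [0, 0, 20], "roll": 0, "jaw": 40},
    {"travel": [0, 0, 0], "roll": 0, "jaw": 40},
    {"travel": [0, 0, 0], "roll": 0, "jaw": 40}
  ]
}}

```text
clock: 57.4
tool_pos: [0.4804, 0.0162, 0.156]
orientation: [179.9, 0.1, 6.0]
force: [0.8, 0.4, 1.2]
opening: 0.0401
gripper_force: 0.0
```

{"method": "apply_moves", "body": {
  "targets": [
    {"travel": [-1, 0, 25], "roll": 0, "jaw": 40},
    {"travel": [0, 0, 25], "roll": 0, "jaw": 40},
    {"travel": [0, 0, 13], "roll": 0, "jaw": 40},
    {"travel": [0, 0, 5], "roll": 0, "jaw": 40},
    {"travel": [0, 0, 0], "roll": 0, "jaw": 4},
    {"travel": [0, 0, 0], "roll": 0, "jaw": 4},
    {"travel": [0, 0, 0], "roll": 0, "jaw": 4},
    {"travel": [0, 0, 0], "roll": 0, "jaw": 4},
    {"travel": [0, 0, 0], "roll": 0, "jaw": 4},
    {"travel": [0, 0, 0], "roll": 0, "jaw": 4}
  ]
}}

```text
clock: 58.4
tool_pos: [0.4793, 0.0157, 0.089]
orientation: [179.9, -0.1, 6.0]
force: [0.7, -4.3, 2.0]
opening: 0.0119
gripper_force: 30.0
```

{"method": "apply_moves", "body": {
  "targets": [
    {"travel": [0, 0, 0], "roll": 4, "jaw": 4},
    {"travel": [0, 0, 0], "roll": 8, "jaw": 4},
    {"travel": [0, 0, 0], "roll": 8, "jaw": 4},
    {"travel": [0, 0, 0], "roll": 8, "jaw": 4},
    {"travel": [0, 0, 0], "roll": 8, "jaw": 4},
    {"travel": [0, 0, 0], "roll": 8, "jaw": 4},
    {"travel": [0, 0, 0], "roll": 8, "jaw": 4},
    {"travel": [0, 0, 0], "roll": 8, "jaw": 4},
    {"travel": [0, 0, 0], "roll": 0, "jaw": 4}
  ]
}}

```text
clock: 59.3
tool_pos: [0.4793, 0.0158, 0.089]
orientation: [-180.0, -0.1, -54.2]
force: [1.0, -5.4, 2.8]
opening: 0.0111
gripper_force: 30.0
```

```bash
python3 -c "
from h import *
o=ctrl.get_obs();print(o['tool_pos'],o['orientation'],o['force'],o['moment'],o['opening'])"
```

```text
[0.4793 0.0158 0.089 ] [-179.9623   -0.0781  -54.225 ] [ 1.0265 -5.4182  2.8079] [-1.7644 -0.5782 -0.1072] 0.011129322622137295
```

{"method": "apply_moves", "body": {
  "targets": [
    {"travel": [0, 0, 0], "roll": 4, "jaw": 4},
    {"travel": [0, 0, 0], "roll": 4, "jaw": 4},
    {"travel": [0, 0, 0], "roll": 2, "jaw": 4},
    {"travel": [0, 0, 0], "roll": 0, "jaw": 4},
    {"travel": [0, 0, 0], "roll": 0, "jaw": 4}
  ]
}}

```text
clock: 59.8
tool_pos: [0.4793, 0.0158, 0.089]
orientation: [-180.0, -0.1, -63.9]
force: [0.9, -4.3, 2.3]
opening: 0.0117
gripper_force: 30.0
```

```bash
python3 -c "
from h import *
o=ctrl.get_obs();print(o['tool_pos'],o['orientation'],o['force'],o['moment'],o['opening'])"
```

```text
[0.4793 0.0158 0.089 ] [-179.952    -0.0728  -63.9347] [ 0.9257 -4.3279  2.2955] [-1.7158 -0.5971  0.0692] 0.011667092624498188
```

{"method": "apply_moves", "body": {
  "targets": [
    {"travel": [0, 0, 0], "roll": 2, "jaw": 4},
    {"travel": [0, 0, 0], "roll": 0, "jaw": 4},
    {"travel": [0, 0, 0], "roll": 0, "jaw": 17},
    {"travel": [0, 0, 0], "roll": 0, "jaw": 17},
    {"travel": [0, 0, 0], "roll": 0, "jaw": 17},
    {"travel": [0, 0, -10], "roll": 0, "jaw": 17},
    {"travel": [0, 0, -30], "roll": 0, "jaw": 17},
    {"travel": [0, 0, -45], "roll": 0, "jaw": 17},
    {"travel": [0, 0, -45], "roll": 0, "jaw": 17},
    {"travel": [0, 0, -45], "roll": 0, "jaw": 17}
  ]
}}

```text
clock: 60.8
tool_pos: [0.4782, 0.0162, 0.2658]
orientation: [-180.0, 0.0, -66.0]
force: [1.0, 0.1, 0.2]
opening: 0.0167
gripper_force: 0.0
```

{"method": "apply_moves", "body": {
  "targets": [
    {"travel": [-40, 0, -30], "roll": 0, "jaw": 17},
    {"travel": [-40, 0, -20], "roll": 0, "jaw": 17},
    {"travel": [0, 0, 0], "roll": 0, "jaw": 17},
    {"travel": [0, 0, 0], "roll": 0, "jaw": 17}
  ]
}}

```text
clock: 61.2
tool_pos: [0.4457, 0.0902, 0.3141]
orientation: [-179.9, 0.0, -65.8]
force: [0.1, -0.7, -0.4]
opening: 0.0168
gripper_force: 0.0
```

Run:
```python
from h import *
o=ctrl.get_obs();print(o["tool_pos"],o["orientation"][2],o["clock"],o["force"])
im,C=shot("wrist","w15");np.save("w15C.npy",C[1])
print(lidfit(im,C,.095,(0,0,640,205)))
top=((im[...,2]>225)&(im[...,1]<90)).astype(np.uint8);top[206:]=0
hsv=cv2.cvtColor(im,cv2.COLOR_BGR2HSV);m=(((hsv[...,0]<6)|(hsv[...,0]>174))&(hsv[...,1]>150)&(hsv[...,2]>60)).astype(np.uint8);m[206:]=0
for mm in(top,m):
  n,l,st,ce=cv2.connectedComponentsWithStats(mm)
  for i in range(1,n):
    if st[i,4]>80:
        q=np.argwhere(l==i)[:,::-1];W=np.array([at_z(C,p,.116) for p in q]);c=W.mean(0);w,v=np.linalg.eigh(np.cov((W-c).T));print(st[i],c,np.degrees(np.arctan2(v[1,1],v[0,1])),cv2.minAreaRect((W*1000).astype(np.float32)))
t,_=shot("top","t15");s,_=shot("side","s15")
cv2.imwrite("pics/v15.png",np.hstack([cv2.resize(im[:210],(440,150)),cv2.resize(s[140:290,240:390],(360,360),interpolation=cv2.INTER_CUBIC)[:150]]) if 0 else np.vstack([cv2.resize(im[:230],(800,288)),np.hstack([cv2.resize(s[150:270,240:400],(400,300),interpolation=cv2.INTER_CUBIC),cv2.resize(t[140:260,200:360],(400,300),interpolation=cv2.INTER_CUBIC)])]))
```

```text
[0.4457 0.0902 0.3141] -65.82683049912619 61.2 [ 0.0543 -0.7125 -0.4382]
(array([0.6908, 0.0937]), np.float64(0.18596627171805896), 509)
[309  74  14  44 224] [0.4791 0.0161] 116.26953562480166 ((478.8938903808594, 16.271224975585938), (14.254651069641113, 45.69120407104492), 16.051145553588867)
[309  72  14  48 469] [0.4791 0.016 ] 116.35022573510399 ((478.7381286621094, 16.294479370117188), (14.422221183776855, 49.95222854614258), 23.964797973632812)
[387 193   9  13  96] [0.3474 0.0877] 129.02188899007538 ((347.43646240234375, 87.91460418701172), (8.984912872314453, 15.81466007232666), 36.73219299316406)
```

View pics/v15.png

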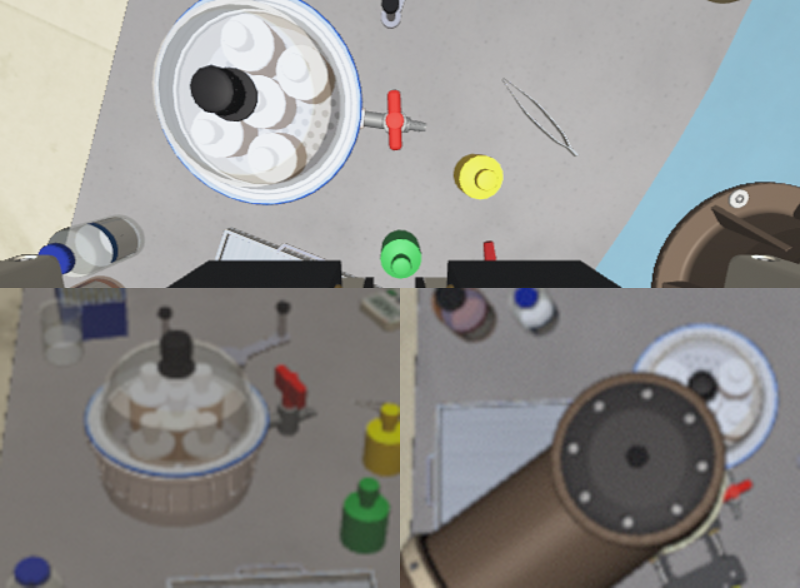

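The tap bar now stands at about -64°, nearly across the port (joint about 1.38 rad). The lid is flat on the rim with the five bottles under it.

Run:
```python
from h import *
im=cv2.imread("pics/w15.png");C=(cam("wrist")[0],np.load("w15C.npy"))
f=lidfit(im,C,.095,(110,0,295,168));print(f)
if np.linalg.norm(f[0]-[.6016,.0522])<.006: print(ctrl.close_job())
```

```text
(array([0.6011, 0.0525]), np.float64(0.09492913374625231), 606)
the job is handed in; nothing more can be done
None
```

The job is done and handed in, result not reported: by the last camera checks, all five bottles stand in the hexagonal pattern on the plate, the lid is centred on the rim to about 1 mm, and the tap is closed at about 1.38 rad.

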